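# Clip the actuator links of the turbochargers

## Robot

A 7-joint arm with a two-finger parallel gripper is mounted at the origin on the work surface. World frame = base frame: x ahead of the robot, y to its left, z up, the work surface at z = 0. Lengths are in m, angles in rad, forces in N, time in s.
With the tool pointing down it reaches from about 0.4 to 0.875 m from the base axis. Payload 19.3 kg.
Tool frame: the origin (TCP) lies on the centre line of the jaws, within the pads' length; the fingertips stand 17 mm ahead of it and the grasp point (between the pads) lies 2 mm behind it (manip.tip_reach is the distance from the TCP to the fingertips, in m); x points along the fingers, y is the direction in which the jaws open and shut, and the axes are right-handed (so a half turn about x gives the same grasp; the last joint's range is limited). The gripper opens to 85 mm and grips with 20 to 120 N. Pads are 22 mm wide; open, the fingers measure 114 mm over their backs; the gripper's body (76 mm by 85 mm) begins 54 mm behind the grasp point. The pads swing forward as they close: fully open they stand 13 mm farther back than shut.
Start: joints at [-1.283, 0.521, -0.036, 1.599, 0.021, 1.021, -0.113], TCP at [0.219, 0.585, 0.248] pointing down, gripper open.
Joint ranges: [-2.91, 2.91], [-0.3, 2.13], [-1.5, 1.42], [0.17, 2.43], [-1.26, 4.41], [0.16, 1.93], [-2.52, 2.52]. Speed limits (rad/s): [1.89, 1.89, 2.39, 2.39, 3.01, 3.01, 3.01].

## Interface

Orientations are given as [roll, pitch, yaw] about the fixed x, y, z axes, in that order (R = Rz(yaw) Ry(pitch) Rx(roll)).
In Python, from rig import manip gives the robot as it stands.
- The arm moves only by the tool servo_tool, never from a script. Its argument "targets" is a list of rows, each a list of 5 numbers: the shift along the world's x, y, z as a fraction of full scale, then the turn about the world's z as a fraction of full scale, then the opening, from -1 (shut) to 1 (fully open). A call has 1 to 20 rows; each row shifts and turns the pose as measured when the row begins; what a row does not reach is not made up. Full scale, the value 1, is 0.02 m for a shift and 90 degrees for a turn. A row lasts 1/12 s, in which the tool goes at most 41.7 mm and 7.16 degrees, less where a joint would pass 70% of its speed; a pose out of reach is approached as far as the arm can. A call with a number of a shift or a turn outside -1 to 1 is refused whole. A call with a gripper value outside its range is refused whole. The fingers move at their own pace and stop on an object; the grip force is fixed at half the most. Time passes only in rows, so rows that do not move let the fingers close. It gives the time, the measured TCP pose, the force and the opening at its end, in the units of the state.
- manip.state(): the state, without advancing time (a new reading comes with each control period).
- manip.get_image(name): name is "scene" or "top"; returns (picture, depth): 384x512x3 uint8, red, green, blue; 384x512 float32, m along the optical axis (not along the pixel's ray), 0 where there is no reading.
- manip.get_calibration(name): a dict with "vertical_fov" (degrees; the focal length in pixels is half the picture's height over the tangent of half this angle, whatever the lens; pixels are square), "cx", "cy" (the principal point, pixels), "T" (4x4, takes a point from camera to world coordinates). Camera axes: x right, y up, looking along -z (the intrinsics and any distortion apply to the point x, -y, -z); pixel columns grow to the right and rows downward; lengths in m; the calibration is good to about 2 mm. A picture is of the moment at which its call begins. get_calibration takes no time and is no camera call.
- manip.job_done(): hands the job in, once; it reports no verdict.
The state is a dict: "clock": time; "joint_pos": joint angles; "qd": joint speeds; "joint_efforts": joint torques, N m; "ee_pos": TCP position; "orientation": TCP orientation; "contact_force": force on the tool from outside, world axes, zero at the start; "moment": the same for the moment, N m; "gripper_width": finger opening in m.
Only numpy, scipy, OpenCV 4.12 (cv2) and the standard library are available. Lean on these libraries where they do the work, as an engineer would, in place of code of your own. Each camera call takes 0.05 s, during which the arm holds its last target. There are 200 camera calls.

## Task

For every new orange-gripped retaining clip on the bench, take the yellow transport cap off the link pin of one turbocharger, drop the cap into the blue bin and push the clip sideways into the pin's groove until it snaps fully home. A turbocharger for which there is no new clip keeps its cap on. Drop all the rusty old clips with black grips into the red scrap bin, and leave the other things on the bench where they are.

Things in the scene. Friction and masses are not known exactly. Their poses are not given: they have to be found in the camera images.
- turbo1: Turbocharger core, fixed: round, 68 mm radius to 64 mm up, then 60 mm radius to 72, 37 mm to 112, flange 52 mm to 119, turbine wheel 26 mm to 150 mm high. Origin on its axis on the bench, z up; the link pin stands at x -62, y +70 mm. From the pin a rod (below the eye's top) runs along +x to a brass canister, x +62 to +124 mm, y 41 to 99 mm, top 108 mm high
- turbo1_pin (a point): On the axis of turbo1's upright link pin, at the top of the rod eye (disc of 28 mm diameter, 10 mm thick), 84 mm above the bench; axes as the turbo's. Above this point: groove 6 mm high, root 10 mm diameter, then a head of 14 mm diameter, 7 mm high (underside bevelled 1.5 mm, so the groove is 7.5 mm wide at its lip). Nothing within 38 mm of the pin stands higher than the eye
- turbo2: Turbocharger core, fixed: round, 68 mm radius to 64 mm up, then 60 mm radius to 72, 37 mm to 112, flange 52 mm to 119, turbine wheel 26 mm to 150 mm high. Origin on its axis on the bench, z up; the link pin stands at x -62, y +70 mm. From the pin a rod (below the eye's top) runs along +x to a brass canister, x +62 to +124 mm, y 41 to 99 mm, top 108 mm high
- turbo2_pin (a point): On the axis of turbo2's upright link pin, at the top of the rod eye (disc of 28 mm diameter, 10 mm thick), 84 mm above the bench; axes as the turbo's. Above this point: groove 6 mm high, root 10 mm diameter, then a head of 14 mm diameter, 7 mm high (underside bevelled 1.5 mm, so the groove is 7.5 mm wide at its lip). Nothing within 38 mm of the pin stands higher than the eye
- turbo3: Turbocharger core, fixed: round, 68 mm radius to 64 mm up, then 60 mm radius to 72, 37 mm to 112, flange 52 mm to 119, turbine wheel 26 mm to 150 mm high. Origin on its axis on the bench, z up; the link pin stands at x -62, y +70 mm. From the pin a rod (below the eye's top) runs along +x to a brass canister, x +62 to +124 mm, y 41 to 99 mm, top 108 mm high
- turbo3_pin (a point): On the axis of turbo3's upright link pin, at the top of the rod eye (disc of 28 mm diameter, 10 mm thick), 84 mm above the bench; axes as the turbo's. Above this point: groove 6 mm high, root 10 mm diameter, then a head of 14 mm diameter, 7 mm high (underside bevelled 1.5 mm, so the groove is 7.5 mm wide at its lip). Nothing within 38 mm of the pin stands higher than the eye
- cap1: Yellow plastic transport cap, 24 mm diameter, 28 mm high, open below (bore 17 mm, 24 mm deep), 12 g. At the start it stands loosely over a link pin, resting on the rod eye. Origin at the centre of its open underside, z towards its closed top
- cap2: Yellow plastic transport cap, 24 mm diameter, 28 mm high, open below (bore 17 mm, 24 mm deep), 12 g. At the start it stands loosely over a link pin, resting on the rod eye. Origin at the centre of its open underside, z towards its closed top
- cap3: Yellow plastic transport cap, 24 mm diameter, 28 mm high, open below (bore 17 mm, 24 mm deep), 12 g. At the start it stands loosely over a link pin, resting on the rod eye. Origin at the centre of its open underside, z towards its closed top
- clip1: New clip or absent (None): bright 3.5 mm spring-wire fork (z 0 to 3.5, ends at x +12 mm, 22 mm wide), orange grip, 17 g. Origin: seat centre (on the pin axis once seated), underside; +x: mouth, z up. Grip: x -34 to -14 mm, 12 mm wide, z 0 to 18 mm. Pushed level, from any side, onto the groove root, the 8 mm mouth springs open (5 to 15 N) and snaps shut behind it
- clip2: New clip or absent (None): bright 3.5 mm spring-wire fork (z 0 to 3.5, ends at x +12 mm, 22 mm wide), orange grip, 17 g. Origin: seat centre (on the pin axis once seated), underside; +x: mouth, z up. Grip: x -34 to -14 mm, 12 mm wide, z 0 to 18 mm. Pushed level, from any side, onto the groove root, the 8 mm mouth springs open (5 to 15 N) and snaps shut behind it
- clip3: New clip or absent (None): bright 3.5 mm spring-wire fork (z 0 to 3.5, ends at x +12 mm, 22 mm wide), orange grip, 17 g. Origin: seat centre (on the pin axis once seated), underside; +x: mouth, z up. Grip: x -34 to -14 mm, 12 mm wide, z 0 to 18 mm. Pushed level, from any side, onto the groove root, the 8 mm mouth springs open (5 to 15 N) and snaps shut behind it
- old1: Old clip for scrap, or absent (None): rust-brown rigid fork, arms bent wide open (33 mm over the tips, ends at x +13 mm), black grip, 16 g. Origin: seat centre (on the pin axis once seated), underside; +x: mouth, z up. Grip: x -34 to -14 mm, 12 mm wide, z 0 to 18 mm. 
- old2: Old clip for scrap, or absent (None): rust-brown rigid fork, arms bent wide open (33 mm over the tips, ends at x +13 mm), black grip, 16 g. Origin: seat centre (on the pin axis once seated), underside; +x: mouth, z up. Grip: x -34 to -14 mm, 12 mm wide, z 0 to 18 mm. 
- old3: Old clip for scrap, or absent (None): rust-brown rigid fork, arms bent wide open (33 mm over the tips, ends at x +13 mm), black grip, 16 g. Origin: seat centre (on the pin axis once seated), underside; +x: mouth, z up. Grip: x -34 to -14 mm, 12 mm wide, z 0 to 18 mm. 
- cap_bin: Blue open plastic bin for transport caps, fixed, 120 mm (x) by 110 mm (y) by 60 mm high, walls and floor 4 mm. Origin at the centre of its underside
- scrap_bin: Red open plastic bin for old clips, fixed, 120 mm (x) by 110 mm (y) by 60 mm high, walls and floor 4 mm. Origin at the centre of its underside
- comp_wheel: Loose aluminium compressor wheel, 44 mm diameter, 32 mm high, standing back face down; origin at the centre of its underside; leave alone
- spanner: Loose steel spanner, 160 mm, lying between two turbos along its own x; origin under its middle; leave alone
- driver: Loose red-handled screwdriver, 190 mm, lying between two turbos along its own x; origin under its middle; leave alone
- oil_bottle: Loose white bottle, 56 mm diameter, 150 mm high; origin at the centre of its base; leave alone
- paste_tin: Loose grey tin, 64 mm diameter, 45 mm high; origin at the centre of its base; leave alone
- seal_plate: Loose steel ring plate, 84 mm diameter, 40 mm bore, 8 mm thick; origin at the centre of its underside; leave alone

How it is judged:
By the outcome, as a careful person would: the job done as asked, in the order asked, and still so for the second after the job is handed in, with the robot touching nothing.
Of clip1, clip2, clip3 only 2 to 3 are there at a start; the rules pass over those that are not, and their reading is None.
Of old1, old2, old3 only 2 to 3 are there at a start; the rules pass over those that are not, and their reading is None.
At some moment in a run one of clip1, clip2, clip3, old1, old2, old3 may be knocked a few centimetres aside while the robot is not near it.
It also fails if it takes over 210 s, if anything falls off the work surface, if the arm or the gripper's body presses on something with over 40 N, if the wrist force passes 120 N, or if a joint passes its speed limit or range.

## Working session

There is one attempt and no reset: what is moved stays moved. The work goes in short steps, Python scripts to look and compute and a tool call to move; the robot and the scene stay as the last step left them, time stands still between calls to the robot, and variables do not carry over. Pictures are saved under pics/ and viewed, about 12 in all and at most 16, crops included, and the job is handed in when it is done.

Besides the shell and the picture viewer there is one more tool, called after "Call:" by a JSON object that holds its "fn" and its "kwargs", one argument or row to a line. servo_tool: Moves the arm, as the interface text tells. Its arguments: {"type":"object","properties":{"targets":{"type":"array","items":{"type":"array","items":{"type":"number","minimum":-1,"maximum":1}}}},"required":["targets"]}

```bash
ls; mkdir -p pics; cat > h.py <<'E'
from rig import manip
import numpy as np, cv2
def cam(n):
    c=manip.get_calibration(n); im,d=manip.get_image(n); return im,d,c
def world(c,u,v,d):
    u,v,d=map(np.asarray,(u,v,d)); f=192/np.tan(np.radians(c["vertical_fov"])/2)
    p=np.stack([(u-c["cx"])/f*d,-(v-c["cy"])/f*d,-d,np.ones_like(d)],-1)
    return (p@np.array(c["T"]).T)[...,:3]
def plane(c,u,v,z):
    a=world(c,u,v,np.ones_like(np.asarray(u,float))); o=np.array(c["T"])[:3,3]
    return o+(a-o)*((z-o[2])/(a[...,2]-o[2]))[...,None]
def full(im,d,c):
    v,u=np.mgrid[:384,:512].astype(float); return world(c,u,v,d.astype(float))
E
python3 - <<'E'
from h import *
print(manip.state())
for n in("scene","top"):
    im,d,c=cam(n); print(n,c); cv2.imwrite(f"pics/{n}0.png",cv2.resize(im[...,::-1],(768,576)))
    np.savez(f"{n}0.npz",im=im,d=d)
E
```

```text
pics
{'clock': 0.0, 'joint_pos': array([-1.28321371,  0.52201942, -0.03633985,  1.60002752,  0.02120441,
        1.02109858, -0.11281004]), 'qd': array([-2.74828343e-04,  1.40887997e-04,  1.38919618e-03, -9.09881132e-04,
       -3.68731793e-06, -8.73763717e-04,  3.20016436e-04]), 'joint_efforts': array([-5.55326678e-04, -9.27130079e+01,  1.97954558e+00, -3.69920182e+01,
        1.77179935e-02,  8.48570082e-03, -2.05305230e-05]), 'ee_pos': array([0.21878655, 0.5851007 , 0.24771523]), 'orientation': array([-1.5007198 ,  1.56962863, -1.85850898]), 'contact_force': array([ 0.22196046,  0.09249431, -1.09359295]), 'moment': array([ 0.00755733,  0.00421725, -0.05192723]), 'gripper_width': 0.0852369027698954}
scene {'vertical_fov': 49.18529011201507, 'cx': 260.1164645766766, 'cy': 189.83745144988634, 'T': array([[ 0.7521977 , -0.56647406,  0.33660921,  0.94886466],
       [ 0.65890626,  0.64164328, -0.39260214, -0.43791213],
       [ 0.00641589,  0.51710834,  0.85589591,  1.09220802],
       [ 0.        ,  0.        ,  0.        ,  1.        ]])}
top {'vertical_fov': 50.637836236459975, 'cx': 257.9933157970893, 'cy': 197.8847888833408, 'T': array([[ 0.00865305,  0.98323806, -0.18212095,  0.34872818],
       [-0.99985741,  0.01114859,  0.01268333,  0.02328397],
       [ 0.01450113,  0.18198523,  0.98319433,  1.27649482],
       [ 0.        ,  0.        ,  0.        ,  1.        ]])}
```

View pics/scene0.png

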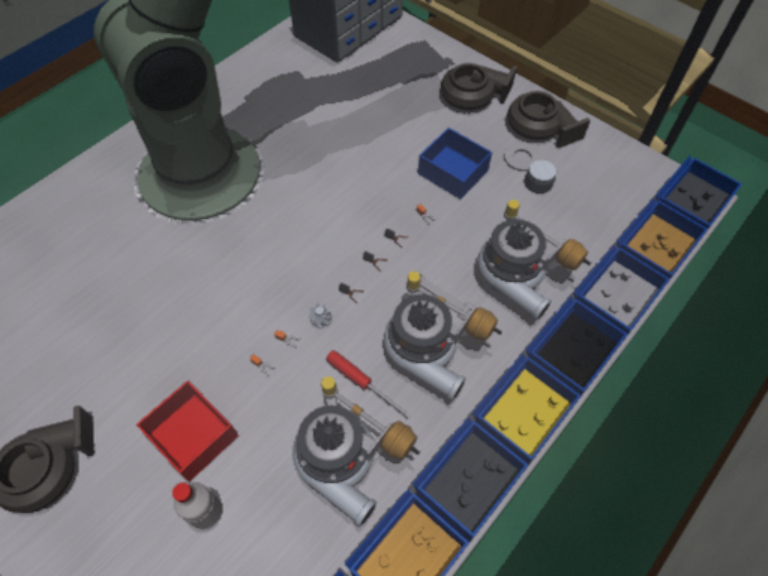

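View pics/top0.png

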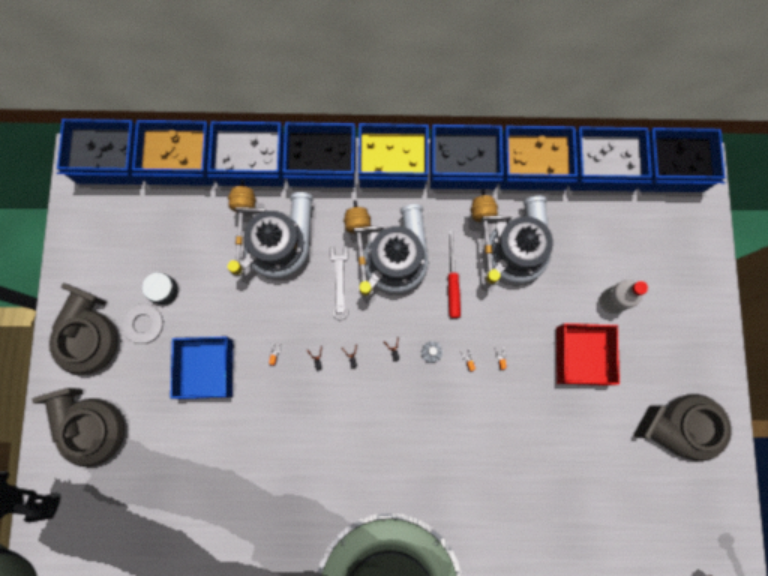

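The pictures show three new orange clips (top view px ~(273,355), (469,362), (502,360)), three old ones (316,360), (351,357), (393,350), and three capped pins at (234,267), (366,287), (494,275). The blue bin is on the left and the red bin on the right. All three caps have to come off.

```bash
cat > m.py <<'E'
from h import *
def blobs(m,lo,hi):
    n,l,s,ce=cv2.connectedComponentsWithStats(m.astype(np.uint8),connectivity=8)
    return [(l==i,s[i,4],ce[i]) for i in range(1,n) if lo<=s[i,4]<=hi]
def meas(n,save=None):
    im,d,c=cam(n); P=full(im,d,c); H=cv2.cvtColor(im,cv2.COLOR_RGB2HSV).astype(int); h,s,v=H[...,0],H[...,1],H[...,2]
    ws=(P[...,0]>.3)&(P[...,0]<.83)&(abs(P[...,1])<.62)
    z=P[...,2]; out={}
    M={'cap':(h>22)&(h<34)&(s>150)&(v>90)&(z>.02)&ws,'orange':(h>3)&(h<16)&(s>140)&(v>100)&(z<.035)&ws&(P[...,0]<.62),
       'black':(v<60)&(z>.005)&(z<.03)&ws&(P[...,0]<.62),'blue':(h>100)&(h<125)&(s>120)&ws&(P[...,0]<.65),'red':((h<5)|(h>174))&(s>150)&ws&(P[...,0]<.65)}
    for k,m in M.items():
        for b,a,ce in blobs(m,12 if k not in('blue','red') else 400,5000):
            q=P[b]; print(n,k,a,'px',ce.round(1),'med',np.median(q,0).round(4),'zmax',np.percentile(q[:,2],95).round(4),
              'plane', plane(c,*ce,{'cap':.112,'orange':.014,'black':.014}.get(k,.06)).round(4),'ext',np.percentile(q,1,0).round(3)[:2],np.percentile(q,99,0).round(3)[:2])
    return im,d,c,P
if __name__=="__main__":
    r={}
    for n in("top","scene"): r[n]=meas(n)
    im=r["top"][0]; cv2.imwrite("pics/crop1.png",np.vstack([cv2.resize(im[222:255,172:262,::-1],(792,290),interpolation=cv2.INTER_CUBIC),cv2.resize(im[222:255,255:345,::-1],(792,290),interpolation=cv2.INTER_CUBIC)]))
E
python3 m.py
```

```text
top cap 45 px [155.8 177.4] med [0.6229 0.3095 0.1115] zmax 0.1146 plane [0.6223 0.3089 0.112 ] ext [0.613 0.3  ] [0.633 0.32 ]
top cap 43 px [328.5 183.7] med [ 0.6092 -0.2     0.1114] zmax 0.1153 plane [ 0.6093 -0.1991  0.112 ] ext [ 0.455 -0.209] [ 0.62  -0.066]
top cap 43 px [243.  191.9] med [0.5812 0.0523 0.1115] zmax 0.1157 plane [0.5819 0.0524 0.112 ] ext [0.574 0.044] [0.593 0.061]
top orange 21 px [181.4 239.6] med [0.448  0.2431 0.0175] zmax 0.0203 plane [0.4485 0.243  0.014 ] ext [0.441 0.239] [0.456 0.247]
top orange 17 px [313.7 243.8] med [ 0.4385 -0.1669  0.0189] zmax 0.0213 plane [ 0.4397 -0.1673  0.014 ] ext [ 0.432 -0.173] [ 0.448 -0.161]
top orange 23 px [334.6 242.4] med [ 0.4452 -0.2325  0.0172] zmax 0.022 plane [ 0.4445 -0.2323  0.014 ] ext [ 0.436 -0.236] [ 0.452 -0.226]
top black 51 px [113.5 196.5] med [0.5786 0.4567 0.0172] zmax 0.0282 plane [0.5818 0.4623 0.014 ] ext [0.564 0.451] [0.609 0.486]
top black 52 px [ 71.3 237.9] med [0.4491 0.5728 0.0256] zmax 0.0298 plane [0.4505 0.5821 0.014 ] ext [0.418 0.563] [0.483 0.614]
top black 75 px [118.4 244.4] med 
[... 2781 characters left out ...]

scene black 20 px [229.  192.2] med [ 0.4614 -0.0122  0.0169] zmax 0.0211 plane [ 0.4606 -0.0113  0.014 ] ext [ 0.454 -0.015] [ 0.468 -0.007]
scene black 79 px [ 59.9 290.7] med [ 0.3392 -0.5213  0.0191] zmax 0.0286 plane [ 0.3353 -0.5214  0.014 ] ext [ 0.307 -0.544] [ 0.363 -0.499]
scene black 78 px [ 44.8 317.8] med [ 0.3755 -0.5856  0.026 ] zmax 0.0297 plane [ 0.3657 -0.5878  0.014 ] ext [ 0.339 -0.619] [ 0.387 -0.551]
scene blue 681 px [303.5 104.7] med [0.4144 0.4078 0.0106] zmax 0.0631 plane [0.4348 0.3751 0.06  ] ext [0.369 0.327] [0.489 0.439]
scene red 1560 px [124.8 288.7] med [ 0.4564 -0.4077  0.0064] zmax 0.0616 plane [ 0.4792 -0.4075  0.06  ] ext [ 0.405 -0.456] [ 0.523 -0.35 ]
```

View pics/crop1.png

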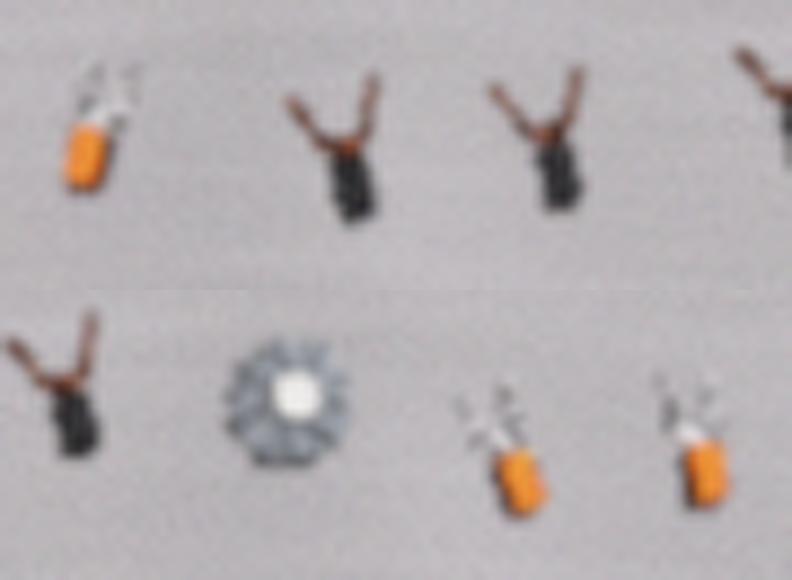

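Three clips and three old clips lie with mouths roughly along +x. Estimated yaws are new −17°, +25°, +15° and old about +10 to +14°. Next I check the tool's jaw direction.

```bash
cat >> h.py <<'E'
from scipy.spatial.transform import Rotation as Ro
def st():
    s=manip.state(); R=Ro.from_euler('xyz',s['orientation']).as_matrix()
    y=R[:,1]; a=np.degrees(np.arctan2(y[1],y[0])); a=(a)%180-90   # jaw axis yaw relative to world y
    print('t',round(s['clock'],2),'tcp',s['ee_pos'].round(4),'jawyaw',round(a,1),'down',R[:,0].round(3),'F',s['contact_force'].round(1),'w',round(s['gripper_width'],4),'q',s['joint_pos'].round(2))
E
python3 -c "
from h import *
st();print(manip.tip_reach)"
```

```text
t 0.2 tcp [0.2188 0.5852 0.248 ] jawyaw -20.5 down [-0.    -0.001 -1.   ] F [-0.1 -0.2 -0.2] w 0.0855 q [-1.28  0.52 -0.04  1.6   0.02  1.02 -0.11]
0.017
```

Call:
{"fn": "servo_tool", "kwargs": {
  "targets": [
    [0.9, -0.5, 0, 0, 0],
    [1, -0.7, 0, 0, 0],
    [1, -0.7, 0, 0, 0],
    [1, -0.7, 0, 0, 0]
  ]
}}

```text
clock: 0.53
ee_pos: [0.2931, 0.5345, 0.2469]
orientation: [-2.625, 1.567, -2.973]
contact_force: [-0.0, 0.1, 0.3]
gripper_width: 0.0425
```

Call:
{"fn": "servo_tool", "kwargs": {
  "targets": [
    [1, -0.68, 0, 0.076, 0],
    [1, -0.68, 0, 0.076, 0],
    [1, -0.68, 0, 0.076, 0],
    [1, -0.68, 0, 0, 0],
    [1, -0.68, 0, 0, 0],
    [1, -0.68, 0, 0, 0],
    [1, -0.68, 0, 0, 0],
    [1, -0.68, 0, 0, 0],
    [1, -0.68, 0, 0, 0],
    [1, -0.68, 0, 0, 0],
    [1, -0.68, 0, 0, 0],
    [1, -0.68, 0, 0, 0],
    [1, -0.68, 0, 0, 0],
    [1, -0.68, 0, 0, 0],
    [1, -0.68, 0, 0, 0],
    [1, -0.68, 0, 0, 0],
    [0.5, -0.4, 0, 0, 0],
    [0, 0, 0, 0, 0]
  ]
}}

```text
clock: 2.03
ee_pos: [0.6408, 0.2897, 0.2438]
orientation: [-2.249, 1.562, -2.225]
contact_force: [0.7, 0.5, -0.0]
gripper_width: 0.0428
```

```bash
python3 -c "
from h import *
st()"
```

```text
t 2.03 tcp [0.6408 0.2897 0.2438] jawyaw 1.4 down [-0.005 -0.007 -1.   ] F [ 0.7  0.5 -0. ] w 0.0428 q [-0.48  0.66 -0.05  1.36  0.04  1.13  1.06]
```

Call:
{"fn": "servo_tool", "kwargs": {
  "targets": [
    [-0.85, 0.95, -0.3, -0.015, 0],
    [0, 0, -0.8, 0, 0],
    [0, 0, -1, 0, 0],
    [0, 0, -1, 0, 0],
    [0, 0, -1, 0, 0],
    [0, 0, 0, 0, 0]
  ]
}}

```text
clock: 2.53
ee_pos: [0.6191, 0.3133, 0.1593]
orientation: [-2.582, 1.563, -2.581]
contact_force: [0.1, -0.4, 0.5]
gripper_width: 0.0429
```

```bash
python3 - <<'E'
from h import *
st()
a,b=cam("top")[0],cam("scene")[0]
cv2.imwrite("pics/a1.png",np.hstack([cv2.resize(x[...,::-1],(400,400),interpolation=cv2.INTER_CUBIC) for x in (a[145:205,125:185],b[100:160,310:370])]))
E
```

```text
t 2.53 tcp [0.6191 0.3133 0.1593] jawyaw 0.0 down [-0.006 -0.004 -1.   ] F [ 0.1 -0.4  0.5] w 0.0429 q [-0.52  0.73 -0.05  1.47  0.04  0.96  0.99]
```

View pics/a1.png

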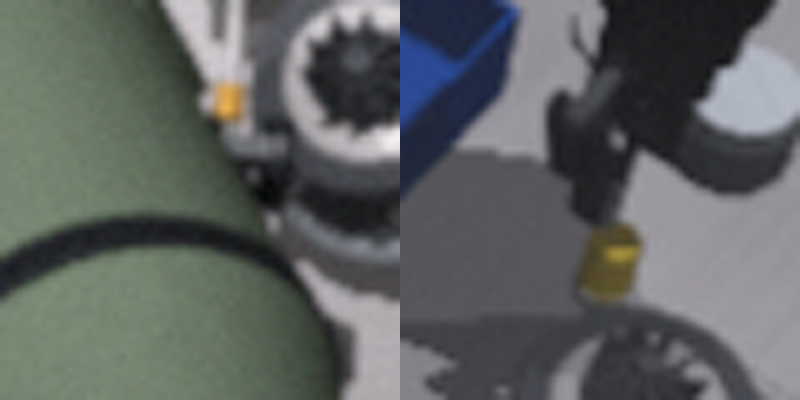

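The scene half shows the open fingers directly over the cap at about (610,260). The top view is hidden by the arm. I'll correct a few mm, go down and grip.

Call:
{"fn": "servo_tool", "kwargs": {
  "targets": [
    [0.2, -0.18, 0, 0, 0],
    [0, 0, -0.9, 0, 0],
    [0, 0, -0.9, 0, 0],
    [0, 0, -0.7, 0, 0],
    [0, 0, 0, 0, -1],
    [0, 0, 0, 0, -1],
    [0, 0, 0, 0, -1],
    [0, 0, 0, 0, -1],
    [0, 0, 0, 0, -1]
  ]
}}

```text
clock: 3.38
ee_pos: [0.6305, 0.3119, 0.1243]
orientation: [0.459, 1.559, 0.459]
contact_force: [-0.4, 0.9, -1.0]
gripper_width: 0.0213
```

```bash
python3 - <<'E'
from h import *
st()
b=cam("scene")[0]
st()
cv2.imwrite("pics/a2.png",cv2.resize(b[90:160,300:380,::-1],(640,560),interpolation=cv2.INTER_CUBIC))
E
```

```text
t 3.38 tcp [0.6305 0.3119 0.1243] jawyaw -0.0 down [ 0.011  0.005 -1.   ] F [-0.4  0.9 -1. ] w 0.0213 q [-0.51  0.77 -0.05  1.48  0.05  0.88  0.99]
t 3.43 tcp [0.6305 0.3119 0.1244] jawyaw -0.0 down [ 0.011  0.005 -1.   ] F [-0.   0.4  0.9] w 0.0215 q [-0.51  0.77 -0.05  1.48  0.05  0.88  0.99]
```

View pics/a2.png

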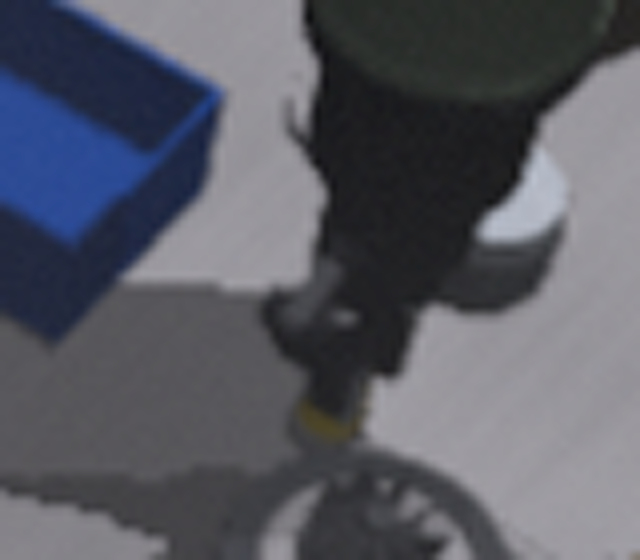

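The cap seems to be between the fingers, though the width of 21 mm is a bit under 24. I'll lift and check.

Call:
{"fn": "servo_tool", "kwargs": {
  "targets": [
    [0, 0, 0.6, 0, -1],
    [0, 0, 0.8, 0, -1],
    [0, 0, 0.8, 0, -1],
    [0, 0, 0.5, 0, -1],
    [0, 0, 0, 0, -1]
  ]
}}

```text
clock: 3.85
ee_pos: [0.6306, 0.3119, 0.1844]
orientation: [0.465, 1.558, 0.465]
contact_force: [0.9, 0.6, 0.4]
gripper_width: 0.0208
```

```bash
python3 - <<'E'
from h import *
st()
b=cam("scene")[0]
cv2.imwrite("pics/a3.png",cv2.resize(b[80:160,300:380,::-1],(560,560),interpolation=cv2.INTER_CUBIC))
E
```

```text
t 3.85 tcp [0.6306 0.3119 0.1844] jawyaw -0.0 down [ 0.012  0.006 -1.   ] F [0.9 0.6 0.4] w 0.0208 q [-0.52  0.71 -0.05  1.44  0.04  0.99  1.  ]
```

View pics/a3.png

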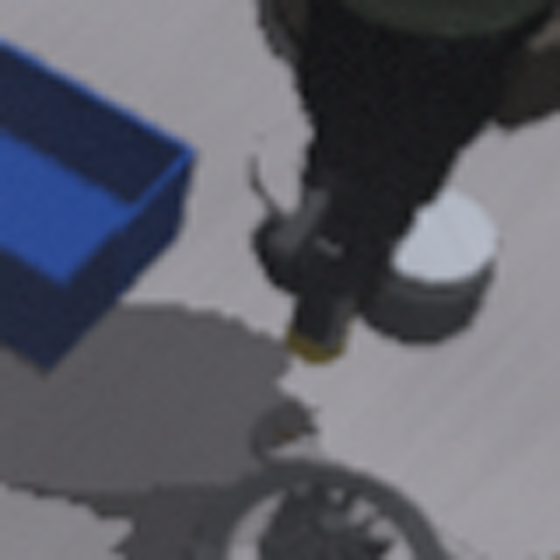

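The cap is in the fingers and the bare pin shows below at about (290,430). Now to the blue bin.

Call:
{"fn": "servo_tool", "kwargs": {
  "targets": [
    [-0.8, 0.27, 0, 0, -1],
    [-1, 0.34, 0, 0, -1],
    [-1, 0.34, 0, 0, -1],
    [-1, 0.34, 0, 0, -1],
    [-1, 0.34, 0, 0, -1],
    [-1, 0.34, 0, 0, -1],
    [-1, 0.34, 0, 0, -1],
    [-1, 0.34, 0, 0, -1],
    [-1, 0.34, -0.3, 0, -1],
    [-0.8, 0.3, -0.8, 0, -1],
    [-0.3, 0, -0.9, 0, -1],
    [0, 0, -0.9, 0, -1],
    [0, 0, -0.6, 0, -1],
    [0, 0, 0, 0, -1]
  ]
}}

```text
clock: 5.07
ee_pos: [0.4192, 0.3767, 0.1044]
orientation: [0.22, 1.564, 0.22]
contact_force: [-0.8, -1.3, -0.1]
gripper_width: 0.0209
```

Call:
{"fn": "servo_tool", "kwargs": {
  "targets": [
    [0, 0, 0, 0, 0],
    [0, 0, 0, 0, 0],
    [0, 0, 0.2, 0, 0],
    [0, 0, 0.8, 0, 0],
    [0, 0, 0.8, 0, 0],
    [0, 0, 0.2, 0, 0],
    [0, 0, 0, 0, 0]
  ]
}}

```text
clock: 5.65
ee_pos: [0.4202, 0.3763, 0.1489]
orientation: [0.29, 1.563, 0.289]
contact_force: [-0.1, 0.9, 0.0]
gripper_width: 0.0425
```

```bash
cat > m2.py <<'E'
from m import *
import sys
# clips: axis from grip blob and shape; pins by picture
def clips():
    for n in("top","scene"):
        im,d,c=cam(n);H=cv2.cvtColor(im,cv2.COLOR_RGB2HSV).astype(int);h,s,v=H[...,0],H[...,1],H[...,2];P=full(im,d,c)
        ws=(P[...,0]>.38)&(P[...,0]<.54)&(P[...,1]<.31)&(P[...,1]>-.33)&(P[...,2]<.03)
        for k,m in(('orange',(h<16)&(s>130)&(v>90)),('black',(v<75)&(P[...,2]>.004))):
            for b,a,ce in blobs(m&ws,10,60): 
                q=P[b]; q=q[q[:,2]>.009]
                print(n,k,a,plane(c,*ce,.014).round(4)[:2],np.median(q,0).round(4))
    return im
clips()
E
python3 - <<'E'
import m2
from h import *
st()
a,b=cam("top")[0],cam("scene")[0]
cv2.imwrite("pics/a4.png",np.hstack([cv2.resize(x[...,::-1],(400,400),interpolation=cv2.INTER_CUBIC) for x in (a[145:195,125:175],b[110:160,310:360])]))
E
```

```text
top orange 19 [0.4483 0.243 ] [0.4498 0.2438 0.017 ]
top orange 14 [ 0.4389 -0.1673] [ 0.4384 -0.1663  0.0196]
top orange 17 [ 0.4432 -0.2315] [ 0.4425 -0.23    0.0165]
top black 16 [ 0.4601 -0.0098] [ 0.4584 -0.0095  0.0202]
top black 15 [0.4448 0.0773] [0.4453 0.0769 0.0189]
top black 17 [0.4404 0.1494] [0.4391 0.1481 0.0173]
scene orange 16 [0.4467 0.2455] [0.4485 0.242  0.0186]
scene orange 21 [ 0.4392 -0.1652] [ 0.4427 -0.1672  0.0206]
scene orange 23 [ 0.4422 -0.2322] [ 0.4438 -0.2323  0.0191]
scene black 29 [0.4404 0.15  ] [0.4413 0.1494 0.0184]
scene black 29 [0.445  0.0771] [0.447  0.0776 0.0187]
scene black 28 [ 0.4604 -0.011 ] [ 0.4614 -0.0121  0.0178]
t 5.75 tcp [0.4199 0.3761 0.1478] jawyaw -0.1 down [ 0.007  0.001 -1.   ] F [ 0.9 -0.  -0.3] w 0.0428 q [-0.79  0.55 -0.06  1.86  0.06  0.73  0.68]
```

View pics/a4.png

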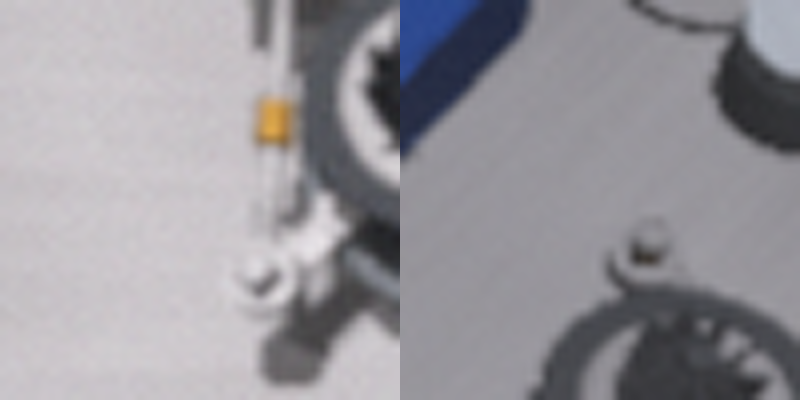

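The bare pin appears at crop px ≈(260,268) in the top view and (648,235) in the scene view. The other clips have not moved.

```bash
python3 - <<'E'
from h import *
T=manip.get_calibration("top");S=manip.get_calibration("scene")
f=lambda u,v,u0,v0:(u0+u/8-.5,v0+v/8-.5)
print('top head',plane(T,*f(260,265,125,145),.097),'eye',plane(T,*f(265,280,125,145),.084))
print('scene head',plane(S,*f(648-400,232,310,110),.097),'eye',plane(S,*f(648-400,252,310,110),.084))
E
```

```text
top head [0.62505132 0.30882402 0.097     ] eye [0.62234348 0.3097904  0.084     ]
scene head [0.61963752 0.31332408 0.097     ] eye [0.62091473 0.31533261 0.084     ]
```

Call:
{"fn": "servo_tool", "kwargs": {
  "targets": [
    [0.1, -0.6, 0, -0.063, 0],
    [0.2, -0.95, 0, -0.063, 0],
    [0.2, -0.95, 0, -0.063, 0],
    [0.2, -0.95, -0.4, 0, 0],
    [0.2, -0.95, -0.6, 0, 0],
    [0.2, -0.95, -0.6, 0, 0],
    [0.2, -0.7, -0.5, 0, 0],
    [0, 0, 0, 0, 0],
    [0, 0, 0, 0, 0]
  ]
}}

```text
clock: 6.6
ee_pos: [0.4432, 0.2491, 0.0982]
orientation: [-1.36, 1.566, -1.67]
contact_force: [0.8, 0.4, 0.2]
gripper_width: 0.0425
```

```bash
python3 - <<'E'
from h import *
st()
E
```

```text
t 6.6 tcp [0.4432 0.2491 0.0982] jawyaw -17.8 down [-0.001 -0.005 -1.   ] F [0.8 0.4 0.2] w 0.0425 q [-0.64  0.57  0.01  2.02 -0.    0.56  0.63]
```

Call:
{"fn": "servo_tool", "kwargs": {
  "targets": [
    [0.22, -0.25, -0.5, 0, 0],
    [0, 0, -0.9, 0, 0],
    [0, 0, -0.9, 0, 0],
    [0, 0, -0.7, 0, 0],
    [0, 0, 0, 0, 0],
    [0, 0, 0, 0, 0]
  ]
}}

```text
clock: 7.1
ee_pos: [0.4486, 0.2475, 0.0346]
orientation: [-0.786, 1.568, -1.092]
contact_force: [0.4, 0.1, -0.3]
gripper_width: 0.0429
```

Call:
{"fn": "servo_tool", "kwargs": {
  "targets": [
    [-0.05, -0.17, -0.3, 0, 0],
    [0, 0, -0.35, 0, 0],
    [0, 0, 0, 0, 0],
    [0, 0, 0, 0, -1],
    [0, 0, 0, 0, -1],
    [0, 0, 0, 0, -1],
    [0, 0, 0, 0, -1]
  ]
}}

```text
clock: 7.68
ee_pos: [0.4486, 0.2453, 0.0229]
orientation: [0.225, 1.566, -0.08]
contact_force: [-0.4, 0.7, 0.2]
gripper_width: 0.0104
```

```bash
python3 - <<'E'
from h import *
st()
E
```

```text
t 7.68 tcp [0.4486 0.2453 0.0229] jawyaw -17.5 down [ 0.004 -0.    -1.   ] F [-0.4  0.7  0.2] w 0.0104 q [-0.62  0.71  0.    2.04  0.    0.39  0.65]
```

The clip is gripped (10 mm). Lift, turn to yaw 0, and go in front of pin 1 on the robot side.

Call:
{"fn": "servo_tool", "kwargs": {
  "targets": [
    [0, 0, 0.5, 0, -1],
    [0, 0, 0.9, 0, -1],
    [0, 0, 0.9, 0.065, -1],
    [0.7, 0.45, 0.9, 0.065, -1],
    [0.9, 0.55, 0.9, 0.065, -1],
    [0.9, 0.55, 0.7, 0, -1],
    [0.9, 0.55, 0, 0, -1],
    [0.9, 0.55, 0, 0, -1],
    [0.6, 0.4, 0, 0, -1],
    [0, 0, 0, 0, -1],
    [0, 0, 0, 0, -1]
  ]
}}

```text
clock: 8.6
ee_pos: [0.5508, 0.3071, 0.1352]
orientation: [-0.012, 1.559, 0.004]
contact_force: [-0.5, -0.7, 0.3]
gripper_width: 0.0101
```

```bash
python3 - <<'E'
from h import *
st()
E
```

```text
t 8.6 tcp [0.5508 0.3071 0.1352] jawyaw 0.9 down [ 0.011  0.    -1.   ] F [-0.5 -0.7  0.3] w 0.0101 q [-0.55  0.66 -0.08  1.68  0.08  0.8   0.91]
```

Call:
{"fn": "servo_tool", "kwargs": {
  "targets": [
    [0.2, 0.2, -0.6, -0.01, -1],
    [0, 0, -0.5, 0, -1],
    [0, 0, -0.2, 0, -1],
    [0, 0, 0, 0, -1],
    [0, 0, 0, 0, -1]
  ]
}}

```text
clock: 9.02
ee_pos: [0.5528, 0.3099, 0.107]
orientation: [-0.173, 1.561, -0.174]
contact_force: [0.0, -0.4, 0.5]
gripper_width: 0.0102
```

```bash
python3 - <<'E'
from h import *
st()
b=cam("scene")[0]
cv2.imwrite("pics/a5.png",cv2.resize(b[105:165,300:360,::-1],(600,600),interpolation=cv2.INTER_CUBIC))
E
```

```text
t 9.02 tcp [0.5528 0.3099 0.107 ] jawyaw -0.1 down [ 0.01  -0.002 -1.   ] F [ 0.  -0.4  0.5] w 0.0102 q [-0.56  0.7  -0.08  1.69  0.08  0.75  0.89]
```

View pics/a5.png

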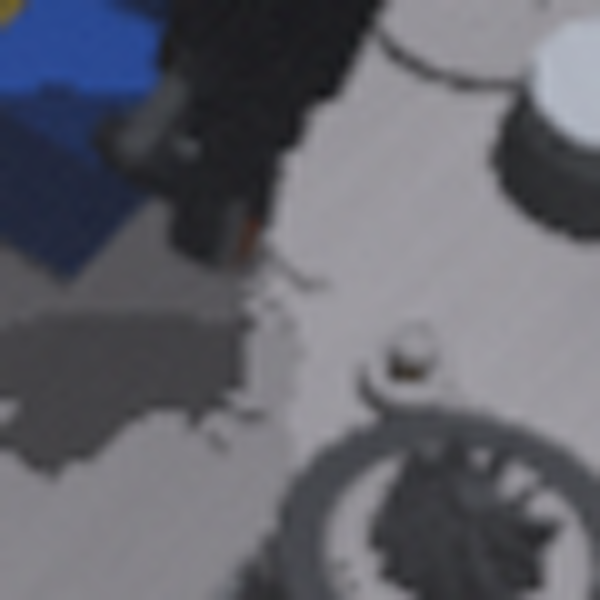

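Picture 8 shows the clip held level in front of pin 1, whose head is at about (410,350). I advance, watching the force.

Call:
{"fn": "servo_tool", "kwargs": {
  "targets": [
    [0, 0.04, 0.06, 0, -1],
    [0.5, 0, 0, 0, -1],
    [0.5, 0, 0, 0, -1],
    [0, 0, 0, 0, -1]
  ]
}}

```text
clock: 9.4
ee_pos: [0.5747, 0.3108, 0.1095]
orientation: [-0.125, 1.56, -0.126]
contact_force: [0.6, -0.3, -0.4]
gripper_width: 0.0105
```

```bash
python3 - <<'E'
from h import *
st()
E
```

```text
t 9.4 tcp [0.5747 0.3108 0.1095] jawyaw -0.0 down [ 0.011 -0.001 -1.   ] F [ 0.6 -0.3 -0.4] w 0.0105 q [-0.54  0.72 -0.08  1.63  0.08  0.78  0.92]
```

Call:
{"fn": "servo_tool", "kwargs": {
  "targets": [
    [0, 0, -0.08, 0, -1],
    [0, 0, 0, 0, -1],
    [0.3, 0, -0.02, 0, -1],
    [0.2, 0, 0, 0, -1],
    [0, 0, 0, 0, -1]
  ]
}}

```text
clock: 9.82
ee_pos: [0.5864, 0.3105, 0.1073]
orientation: [-0.106, 1.56, -0.108]
contact_force: [0.3, -0.8, 0.1]
gripper_width: 0.01
```

Call:
{"fn": "servo_tool", "kwargs": {
  "targets": [
    [0.2, 0, 0, 0, -1],
    [0.2, 0, 0, 0, -1],
    [0, 0, 0, 0, -1]
  ]
}}

```text
clock: 10.07
ee_pos: [0.5942, 0.3123, 0.1073]
orientation: [0.087, 1.561, 0.087]
contact_force: [1.7, 2.6, -0.7]
gripper_width: 0.0099
```

Call:
{"fn": "servo_tool", "kwargs": {
  "targets": [
    [0.2, 0, 0, 0, -1],
    [0.2, 0, 0, 0, -1]
  ]
}}

```text
clock: 10.23
ee_pos: [0.6009, 0.3127, 0.107]
orientation: [0.011, 1.564, 0.012]
contact_force: [-25.3, -1.7, 13.2]
gripper_width: 0.01
```

Call:
{"fn": "servo_tool", "kwargs": {
  "targets": [
    [0.3, 0, 0, 0, -1],
    [0.3, 0, 0, 0, -1]
  ]
}}

```text
clock: 10.4
ee_pos: [0.6022, 0.313, 0.1065]
orientation: [-2.811, 1.553, -2.807]
contact_force: [-52.9, -10.2, 45.3]
gripper_width: 0.01
```

The force has risen to 53 N at x=.602, which fits the clip bottoming out. I'll relax, then check with a gentle pull.

Call:
{"fn": "servo_tool", "kwargs": {
  "targets": [
    [-0.08, 0, 0.05, 0, -1],
    [-0.05, 0, 0, 0, -1],
    [0, 0, 0, 0, -1]
  ]
}}

```text
clock: 10.65
ee_pos: [0.5988, 0.3127, 0.108]
orientation: [-2.802, 1.549, -2.798]
contact_force: [-0.8, 0.8, -0.7]
gripper_width: 0.0102
```

Call:
{"fn": "servo_tool", "kwargs": {
  "targets": [
    [-0.12, 0, 0, 0, -1],
    [0, 0, 0, 0, -1]
  ]
}}

```text
clock: 10.82
ee_pos: [0.5975, 0.3126, 0.1081]
orientation: [-2.798, 1.551, -2.795]
contact_force: [-2.0, 1.0, -0.7]
gripper_width: 0.0104
```

Call:
{"fn": "servo_tool", "kwargs": {
  "targets": [
    [-0.12, 0, 0, 0, -1],
    [-0.1, 0, 0, 0, -1]
  ]
}}

```text
clock: 10.98
ee_pos: [0.5939, 0.3125, 0.1081]
orientation: [-2.796, 1.553, -2.793]
contact_force: [-0.2, 1.3, -1.8]
gripper_width: 0.01
```

```bash
python3 - <<'E'
from h import *
st()
E
```

```text
t 10.98 tcp [0.5939 0.3125 0.1081] jawyaw 0.2 down [-0.017 -0.006 -1.   ] F [-0.2  1.3 -1.8] w 0.01 q [-0.52  0.76 -0.08  1.55  0.07  0.85  0.95]
```

```bash
python3 - <<'E'
from h import *
a,b=cam("top")[0],cam("scene")[0]
cv2.imwrite("pics/a6.png",np.hstack([cv2.resize(x[...,::-1],(400,500),interpolation=cv2.INTER_CUBIC) for x in (a[155:205,135:175],b[115:165,315:355])]))
E
```

```text
(no output)
```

View pics/a6.png

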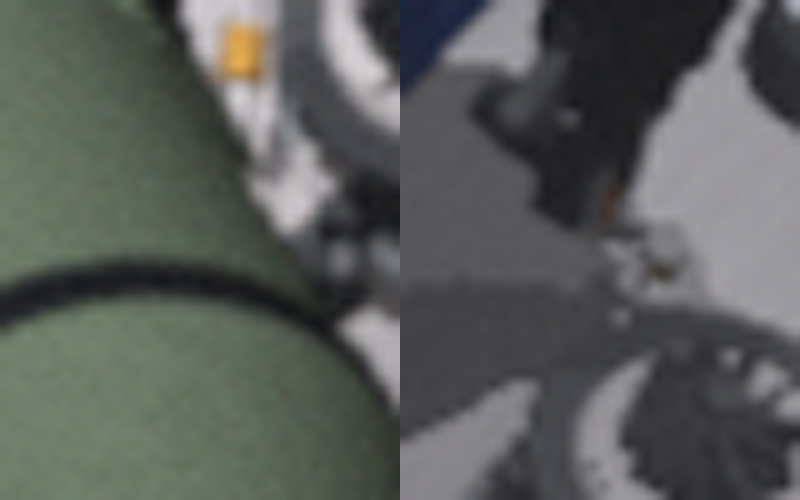

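The view doesn't settle it: the orange grip is beside the pin, but the pull met no resistance, so the clip is probably not snapped. I'll push again a little higher.

Call:
{"fn": "servo_tool", "kwargs": {
  "targets": [
    [0, 0, 0.05, 0, -1],
    [0, 0, 0, 0, -1],
    [0.15, 0, 0, 0, -1]
  ]
}}

```text
clock: 11.33
ee_pos: [0.5952, 0.3127, 0.1088]
orientation: [-2.801, 1.55, -2.797]
contact_force: [-3.3, 0.6, 0.1]
gripper_width: 0.0101
```

Call:
{"fn": "servo_tool", "kwargs": {
  "targets": [
    [0.2, 0, 0.02, 0, -1]
  ]
}}

```text
clock: 11.42
ee_pos: [0.5991, 0.3126, 0.1091]
orientation: [-2.797, 1.549, -2.792]
contact_force: [-0.4, -0.1, 0.5]
gripper_width: 0.0098
```

Call:
{"fn": "servo_tool", "kwargs": {
  "targets": [
    [0.25, 0, 0.03, 0, -1]
  ]
}}

```text
clock: 11.5
ee_pos: [0.602, 0.3127, 0.1093]
orientation: [-2.821, 1.544, -2.816]
contact_force: [-39.6, -2.3, 14.7]
gripper_width: 0.0102
```

Call:
{"fn": "servo_tool", "kwargs": {
  "targets": [
    [0.25, 0, 0.03, 0, -1]
  ]
}}

```text
clock: 11.58
ee_pos: [0.6025, 0.3129, 0.1091]
orientation: [-2.847, 1.533, -2.841]
contact_force: [-45.7, -4.4, 23.9]
gripper_width: 0.0104
```

```bash
python3 - <<'E'
from h import *
S=manip.get_calibration("scene")
f=lambda u,v,u0,v0:(u0+u/10-.5,v0+v/10-.5)
for z in(.088,.095,.103): print(z,plane(S,*f(212,195,315,115),z))
print('pin root',plane(S,*f(260,268,315,115),.087))
st()
im,d,c=cam("scene"); P=full(im,d,c)
H=cv2.cvtColor(im,cv2.COLOR_RGB2HSV).astype(int)
m=(H[...,0]<14)&(H[...,1]>100)&(H[...,2]>60); m[:, :320]=0;m[:,350:]=0;m[:120]=0;m[145:]=0
v,u=np.nonzero(m); print(list(zip(u,v)),P[m].round(4))
b=cv2.resize(im[118:150,320:352,::-1],(600,600),interpolation=cv2.INTER_CUBIC)
cv2.imwrite("pics/a7.png",cv2.convertScaleAbs(b,alpha=1.3))
E
```

```text
0.088 [0.59558495 0.32455843 0.088     ]
0.095 [0.59804755 0.3192435  0.095     ]
0.103 [0.60086194 0.3131693  0.103     ]
pin root [0.62255502 0.31216156 0.087     ]
t 11.58 tcp [0.6025 0.3129 0.1091] jawyaw 0.4 down [-0.036 -0.011 -0.999] F [-45.7  -4.4  23.9] w 0.0104 q [-0.51  0.78 -0.09  1.51  0.07  0.89  0.96]
[] []
```

View pics/a7.png

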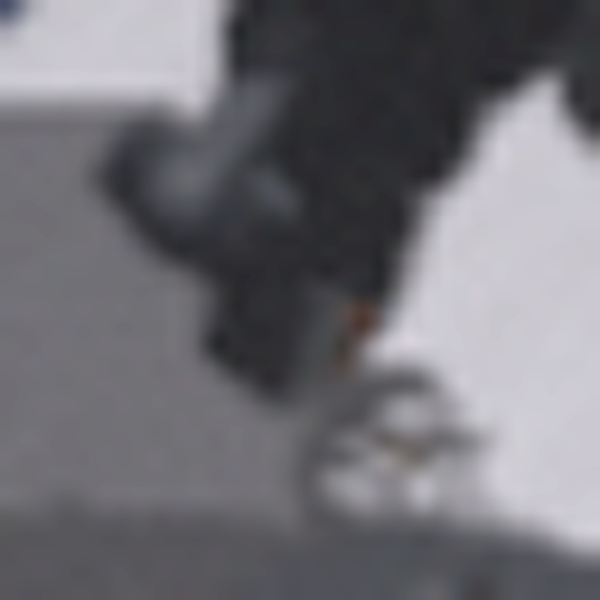

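At this stop the fork tips extend past the pin (tip at about (480,435), pin at (402,445)). That fits the clip being at its seat, with the earlier pull-out having happened between force samples. I'll relax slightly, release, and look.

Call:
{"fn": "servo_tool", "kwargs": {
  "targets": [
    [-0.03, 0, 0.03, 0, -1],
    [0, 0, 0, 0, -1],
    [0, 0, 0, 0, -0.3],
    [0, 0, 0, 0, -0.3],
    [0, 0, 0, 0, -0.3]
  ]
}}

```text
clock: 12.05
ee_pos: [0.6031, 0.3121, 0.1095]
orientation: [-2.829, 1.531, -2.823]
contact_force: [0.8, -0.6, -0.6]
gripper_width: 0.0299
```

Call:
{"fn": "servo_tool", "kwargs": {
  "targets": [
    [0, 0, 0.2, 0, -0.3],
    [0, 0, 0.6, 0, -0.3],
    [0, 0, 0.9, 0, -0.3],
    [-0.9, 0, 0.9, 0, -0.3],
    [-1, 0, 0.9, 0, 0],
    [-1, 0, 0, 0, 0],
    [-1, 0, 0, 0, 0],
    [-1, 0, 0, 0, 0],
    [-0.8, 0, 0, 0, 0],
    [-0.2, 0, 0, 0, 0],
    [0, 0, 0, 0, 0]
  ]
}}

```text
clock: 12.97
ee_pos: [0.4842, 0.311, 0.1925]
orientation: [-2.866, 1.542, -2.864]
contact_force: [1.0, 0.7, 0.7]
gripper_width: 0.0426
```

```bash
python3 - <<'E'
from h import *
st()
a,b=cam("top")[0],cam("scene")[0]
cv2.imwrite("pics/a8.png",np.hstack([cv2.resize(x[...,::-1],(400,400),interpolation=cv2.INTER_CUBIC) for x in (a[155:195,135:175],b[115:155,315:355])]))
E
```

```text
t 12.97 tcp [0.4842 0.311  0.1925] jawyaw 0.1 down [-0.028 -0.008 -1.   ] F [1.  0.7 0.7] w 0.0426 q [-0.59  0.52 -0.11  1.76  0.05  0.89  0.85]
```

View pics/a8.png

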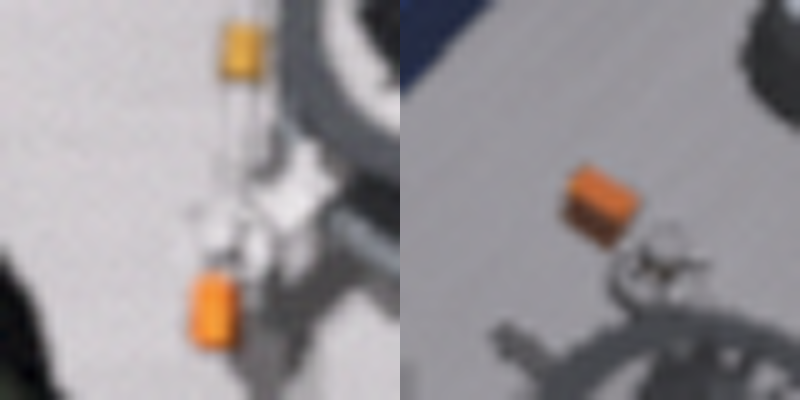

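The clip hangs level at the pin, with the grip at crop px (215,312) in top and (603,205) in scene. I'll check the grip-to-pin distance (24 mm when seated).

```bash
cat > seat.py <<'E'
from m import *
import sys
# orange grips standing high (seated clips): centre of top face, z ~ .103
for n in("top","scene"):
    im,d,c=cam(n);H=cv2.cvtColor(im,cv2.COLOR_RGB2HSV).astype(int);P=full(im,d,c)
    m=(H[...,0]>3)&(H[...,0]<17)&(H[...,1]>120)&(H[...,2]>90)&(P[...,2]>.07)&(P[...,0]<.66)&(P[...,0]>.5)&(abs(P[...,1])<.4)
    for b,a,ce in blobs(m,8,80):
        q=P[b]; t=q[q[:,2]>.097]; print(n,a,'plane.1',plane(c,*ce,.1).round(4),'top',t.mean(0).round(4),len(t),'zmax',q[:,2].max().round(4),'x',q[:,0].min().round(4),q[:,0].max().round(4))
E
python3 seat.py
```

```text
top 31 plane.1 [0.5985 0.3093 0.1   ] top [0.5995 0.3104 0.1028] 18 zmax 0.106 x 0.5913 0.6088
scene 22 plane.1 [0.5981 0.3121 0.1   ] top [0.5989 0.3098 0.1033] 21 zmax 0.1081 x 0.5911 0.6082
```

Turbo 1's clip is seated, with the grip centre about 24 mm from the pin. Now cap 2 at about (.583,.054).

Call:
{"fn": "servo_tool", "kwargs": {
  "targets": [
    [0.2, -0.7, 0, 0, 0],
    [0.3, -1, 0, 0, 0],
    [0.4, -1, 0, 0, 0],
    [0.4, -1, 0, 0, 0],
    [0.4, -1, 0, 0, 0],
    [0.4, -1, 0, 0, 0],
    [0.4, -1, 0, 0, 0],
    [0.4, -1, 0, 0, 0],
    [0.4, -1, 0, 0, 0],
    [0.4, -1, 0, 0, 0],
    [0.4, -1, 0, 0, 0],
    [0.4, -1, 0, 0, 0],
    [0.3, -0.7, 0, 0, 0],
    [0, 0, 0, 0, 0],
    [0, 0, 0, 0, 0]
  ]
}}

```text
clock: 14.42
ee_pos: [0.592, 0.0373, 0.187]
orientation: [-2.748, 1.536, -2.759]
contact_force: [0.6, 0.3, -0.8]
gripper_width: 0.0429
```

```bash
python3 -c "
from h import *
st()"
```

```text
t 14.42 tcp [0.592  0.0373 0.187 ] jawyaw -0.6 down [-0.032 -0.013 -0.999] F [ 0.6  0.3 -0.8] w 0.0429 q [-0.13  0.56 -0.06  1.72  0.05  0.9   1.35]
```

Call:
{"fn": "servo_tool", "kwargs": {
  "targets": [
    [-0.4, 0.75, 0, 0, 0],
    [0, 0, -0.4, 0, 0],
    [0, 0, -0.8, 0, 0],
    [0, 0, -0.6, 0, 0],
    [0, 0, 0, 0, 0],
    [0, 0, 0, 0, 0]
  ]
}}

```text
clock: 14.92
ee_pos: [0.5839, 0.0536, 0.1486]
orientation: [-2.767, 1.536, -2.778]
contact_force: [0.5, -0.2, 0.0]
gripper_width: 0.0426
```

Call:
{"fn": "servo_tool", "kwargs": {
  "targets": [
    [0, 0, -0.6, 0, 0],
    [0, 0, -0.9, 0, 0],
    [0, 0, -0.5, 0, 0],
    [0, 0, 0, 0, 0],
    [0, 0, 0, 0, -1],
    [0, 0, 0, 0, -1],
    [0, 0, 0, 0, -1],
    [0, 0, 0, 0, -1]
  ]
}}

```text
clock: 15.58
ee_pos: [0.5853, 0.0538, 0.1085]
orientation: [-2.746, 1.539, -2.757]
contact_force: [-0.0, 1.1, 0.2]
gripper_width: 0.0229
```

Call:
{"fn": "servo_tool", "kwargs": {
  "targets": [
    [0, 0, 0.6, 0, -1],
    [0, 0, 0.8, 0, -1],
    [0, 0, 0.8, 0, -1],
    [0, 0, 0.6, 0, -1],
    [0, 0, 0.3, 0, -1],
    [0, 0, 0, 0, -1]
  ]
}}

```text
clock: 16.08
ee_pos: [0.5858, 0.0538, 0.1789]
orientation: [-2.723, 1.542, -2.734]
contact_force: [1.2, 1.1, 0.0]
gripper_width: 0.0228
```

```bash
python3 -c "
from m import *
st();meas('scene')" | grep -v black
```

```text
t 16.08 tcp [0.5858 0.0538 0.1789] jawyaw -0.6 down [-0.027 -0.012 -1.   ] F [1.2 1.1 0. ] w 0.0228 q [-0.15  0.56 -0.06  1.74  0.05  0.87  1.32]
scene cap 27 px [218.3 254.8] med [ 0.6102 -0.2     0.1138] zmax 0.117 plane [ 0.6099 -0.1997  0.112 ] ext [ 0.604 -0.208] [ 0.618 -0.193]
scene orange 17 px [186.2 222.5] med [ 0.44   -0.1673  0.0196] zmax 0.0236 plane [ 0.4381 -0.1658  0.014 ] ext [ 0.435 -0.171] [ 0.448 -0.162]
scene orange 21 px [169.9 239.1] med [ 0.4443 -0.2324  0.0206] zmax 0.0234 plane [ 0.4418 -0.2318  0.014 ] ext [ 0.436 -0.237] [ 0.453 -0.228]
scene red 1523 px [124.8 288.5] med [ 0.4559 -0.4062  0.0063] zmax 0.0614 plane [ 0.4789 -0.4071  0.06  ] ext [ 0.406 -0.456] [ 0.523 -0.35 ]
```

Cap 2 is held (22.8 mm, gone from the pin), so on to the blue bin.

Call:
{"fn": "servo_tool", "kwargs": {
  "targets": [
    [-0.4, 0.6, 0, 0, -1],
    [-0.6, 1, 0, 0, -1],
    [-0.6, 1, 0, 0, -1],
    [-0.6, 1, 0, 0, -1],
    [-0.6, 1, 0, 0, -1],
    [-0.6, 1, 0, 0, -1],
    [-0.6, 1, 0, 0, -1],
    [-0.6, 1, 0, 0, -1],
    [-0.6, 1, 0, 0, -1],
    [-0.6, 1, 0, 0, -1],
    [-0.6, 1, 0, 0, -1],
    [-0.5, 1, 0, 0, -1],
    [-0.5, 1, 0, 0, -1],
    [-0.4, 1, 0, 0, -1],
    [-0.3, 1, 0, 0, -1],
    [0, 0.9, -0.3, 0, -1],
    [0, 0, -0.6, 0, -1],
    [0, 0, 0, 0, -1]
  ]
}}

```text
clock: 17.63
ee_pos: [0.3994, 0.3804, 0.1499]
orientation: [-2.724, 1.525, -2.73]
contact_force: [0.6, -2.1, -0.4]
gripper_width: 0.0228
```

Call:
{"fn": "servo_tool", "kwargs": {
  "targets": [
    [0.9, -0.1, -0.4, 0, -1],
    [0.4, 0, -0.8, 0, -1],
    [0, 0, -0.9, 0, -1],
    [0, 0, -0.3, 0, -1],
    [0, 0, 0, 0, -1]
  ]
}}

```text
clock: 18.05
ee_pos: [0.4238, 0.3781, 0.1]
orientation: [-2.71, 1.522, -2.715]
contact_force: [-0.1, -1.2, 0.2]
gripper_width: 0.0228
```

Call:
{"fn": "servo_tool", "kwargs": {
  "targets": [
    [0, 0, 0, 0, 0],
    [0, 0, 0, 0, 0],
    [0, 0, 0.2, 0, 0],
    [0, 0, 0.8, 0, 0],
    [0, 0, 0.9, 0, 0],
    [0, 0, 0.6, 0, 0],
    [0, -0.5, 0.3, 0, 0],
    [0, -1, 0, 0, 0],
    [0, -1, 0, 0.06, 0],
    [0, -1, 0, 0.06, 0],
    [0, -1, 0, 0.06, 0],
    [0, -1, 0, 0.06, 0],
    [0, -1, 0, 0.04, 0],
    [0, -1, 0, 0, 0],
    [0, -1, 0, 0, 0],
    [0, -1, 0, 0, 0],
    [0, -1, 0, 0, 0],
    [0, -1, 0, 0, 0],
    [0, -1, 0, 0, 0],
    [0, -1, 0, 0, 0]
  ]
}}

```text
clock: 19.72
ee_pos: [0.4191, 0.092, 0.1717]
orientation: [-2.638, 1.534, -2.176]
contact_force: [0.4, -0.2, -0.1]
gripper_width: 0.043
```

```bash
python3 - <<'E'
from h import *
st()
import m2
im,d,c=cam("top"); P=full(im,d,c);H=cv2.cvtColor(im,cv2.COLOR_RGB2HSV).astype(int)
m=(H[...,0]>20)&(H[...,0]<36)&(H[...,1]>120)&(P[...,0]>.36)&(P[...,0]<.5)&(P[...,1]>.3); print('yellow in bin px',m.sum(),P[m].mean(0))
E
```

```text
t 19.72 tcp [0.4191 0.092  0.1717] jawyaw 26.5 down [-0.021 -0.031 -0.999] F [ 0.4 -0.2 -0.1] w 0.043 q [-0.21  0.35 -0.2   2.14  0.14  0.69  1.53]
top orange 14 [ 0.4389 -0.1673] [ 0.4383 -0.1665  0.0167]
top orange 17 [ 0.4443 -0.2317] [ 0.4425 -0.2298  0.018 ]
top black 17 [ 0.4604 -0.01  ] [ 0.459  -0.0096  0.0166]
scene orange 21 [ 0.4384 -0.1654] [ 0.4407 -0.1667  0.0195]
scene orange 23 [ 0.4422 -0.2322] [ 0.4429 -0.2329  0.0188]
scene black 26 [0.4399 0.1507] [0.4413 0.1492 0.0173]
scene black 34 [0.4458 0.0771] [0.4459 0.0764 0.0178]
scene black 32 [ 0.4605 -0.0111] [ 0.4609 -0.0116  0.0175]
yellow in bin px 116 [ 0.40630263  0.42113121 -0.00109892]
```

Both caps are in the blue bin. Next is clip B at about (.4395,−.166).

Call:
{"fn": "servo_tool", "kwargs": {
  "targets": [
    [0.1, -0.7, 0, 0, 0],
    [0.1, -1, 0, 0, 0],
    [0.1, -1, 0, 0, 0],
    [0.1, -1, 0, 0, 0],
    [0.1, -1, 0, 0, 0],
    [0.1, -1, 0, 0, 0],
    [0.1, -1, 0, 0, 0],
    [0.1, -1, 0, 0, 0],
    [0.1, -1, 0, 0, 0],
    [0.1, -1, 0, 0, 0],
    [0.1, -1, -0.5, 0, 0],
    [0, -0.7, -0.9, 0, 0],
    [0, -0.4, -0.9, 0, 0],
    [0, 0, -0.4, 0, 0],
    [0, 0, 0, 0, 0]
  ]
}}

```text
clock: 21.12
ee_pos: [0.4436, -0.1455, 0.1211]
orientation: [-2.325, 1.541, -1.85]
contact_force: [-0.1, 1.0, -0.4]
gripper_width: 0.0426
```

```bash
python3 -c "
from h import *
st()"
```

```text
t 21.12 tcp [ 0.4436 -0.1455  0.1211] jawyaw 27.2 down [-0.008 -0.028 -1.   ] F [-0.1  1.  -0.4] w 0.0426 q [ 0.26  0.48 -0.11  2.11  0.15  0.56  2.08]
```

Call:
{"fn": "servo_tool", "kwargs": {
  "targets": [
    [-0.2, -0.8, -0.4, -0.02, 0],
    [0, -0.2, -0.8, 0, 0],
    [0, 0, -0.9, 0, 0],
    [0, 0, -0.9, 0, 0],
    [0, 0, -0.5, 0, 0],
    [0, 0, 0, 0, 0],
    [0, 0, 0, 0, 0]
  ]
}}

```text
clock: 21.7
ee_pos: [0.4434, -0.1594, 0.0535]
orientation: [-2.145, 1.544, -1.696]
contact_force: [-0.5, 0.4, 1.1]
gripper_width: 0.0428
```

Call:
{"fn": "servo_tool", "kwargs": {
  "targets": [
    [-0.2, -0.36, 0, 0, 0],
    [0, 0, 0, 0, 0],
    [0, 0, -0.5, 0, 0],
    [0, 0, -0.6, 0, 0],
    [0, 0, -0.2, 0, 0],
    [0, 0, 0, 0, 0],
    [0, 0, 0, 0, 0]
  ]
}}

```text
clock: 22.28
ee_pos: [0.441, -0.1675, 0.0296]
orientation: [-1.937, 1.543, -1.487]
contact_force: [-0.8, -0.6, -0.2]
gripper_width: 0.0426
```

Call:
{"fn": "servo_tool", "kwargs": {
  "targets": [
    [-0.08, 0.05, -0.3, 0, 0],
    [0, 0, -0.1, 0, 0],
    [0, 0, 0, 0, -1],
    [0, 0, 0, 0, -1],
    [0, 0, 0, 0, -1],
    [0, 0, 0, 0, -1]
  ]
}}

```text
clock: 22.78
ee_pos: [0.4397, -0.1665, 0.0218]
orientation: [-1.9, 1.542, -1.451]
contact_force: [-0.9, 0.3, 0.1]
gripper_width: 0.0101
```

```bash
python3 -c "
from h import *
st()"
```

```text
t 22.78 tcp [ 0.4397 -0.1665  0.0218] jawyaw 25.8 down [ 0.003 -0.028 -1.   ] F [-0.9  0.3  0.1] w 0.0101 q [ 0.26  0.68 -0.05  2.15  0.2   0.31  2.05]
```

Call:
{"fn": "servo_tool", "kwargs": {
  "targets": [
    [0, 0, 0.5, 0, -1],
    [0, 0, 0.9, 0, -1],
    [0, 0, 0.9, -0.072, -1],
    [0.1, 0.3, 0.9, -0.072, -1],
    [0.3, 0.8, 0.9, -0.072, -1],
    [0.4, 1, 0.9, -0.072, -1],
    [0.4, 1, 0.4, 0, -1],
    [0.4, 1, 0, 0, -1],
    [0.4, 1, 0, 0, -1],
    [0.4, 1, 0, 0, -1],
    [0.4, 1, 0, 0, -1],
    [0.4, 1, 0, 0, -1],
    [0.3, 1, 0, 0, -1],
    [0.2, 1, 0, 0, -1],
    [0.2, 0.7, 0, 0, -1],
    [0, 0, 0, 0, -1],
    [0, 0, 0, 0, -1]
  ]
}}

```text
clock: 24.2
ee_pos: [0.5184, 0.0621, 0.1496]
orientation: [-1.573, 1.555, -1.602]
contact_force: [0.6, 0.5, -0.3]
gripper_width: 0.0101
```

```bash
python3 -c "
from h import *
st()"
```

```text
t 24.2 tcp [0.5184 0.0621 0.1496] jawyaw -1.6 down [-0.    -0.016 -1.   ] F [ 0.6  0.5 -0.3] w 0.0101 q [-0.27  0.5   0.04  1.96 -0.    0.69  1.31]
```

Call:
{"fn": "servo_tool", "kwargs": {
  "targets": [
    [0, -0.4, -0.4, 0.018, -1],
    [0, 0, -0.8, 0, -1],
    [0, 0, -0.6, 0, -1],
    [0, 0, 0, 0, -1],
    [0, 0, 0, 0, -1]
  ]
}}

```text
clock: 24.62
ee_pos: [0.518, 0.0505, 0.1157]
orientation: [-1.429, 1.555, -1.43]
contact_force: [0.3, 0.2, 0.1]
gripper_width: 0.0101
```

Call:
{"fn": "servo_tool", "kwargs": {
  "targets": [
    [0, 0.17, -0.42, 0, -1],
    [0, 0, 0, 0, -1],
    [0.5, 0, 0, 0, -1],
    [0.4, 0, 0, 0, -1],
    [0, 0, 0, 0, -1],
    [0, 0, 0, 0, -1]
  ]
}}

```text
clock: 25.12
ee_pos: [0.5389, 0.0534, 0.1094]
orientation: [-1.244, 1.555, -1.247]
contact_force: [-0.8, 0.3, -0.7]
gripper_width: 0.0105
```

Call:
{"fn": "servo_tool", "kwargs": {
  "targets": [
    [0, 0.02, -0.12, 0, -1],
    [0, 0, 0, 0, -1],
    [0, 0, 0, 0, -1]
  ]
}}

```text
clock: 25.37
ee_pos: [0.539, 0.0538, 0.1069]
orientation: [-1.232, 1.555, -1.235]
contact_force: [0.2, -0.5, -0.5]
gripper_width: 0.0104
```

Call:
{"fn": "servo_tool", "kwargs": {
  "targets": [
    [0.25, 0, 0, 0, -1],
    [0.25, 0, 0, 0, -1],
    [0.1, 0, 0, 0, -1]
  ]
}}

```text
clock: 25.62
ee_pos: [0.5515, 0.054, 0.107]
orientation: [-1.253, 1.555, -1.256]
contact_force: [0.4, 0.1, -0.2]
gripper_width: 0.0102
```

Call:
{"fn": "servo_tool", "kwargs": {
  "targets": [
    [0.2, 0, 0, 0, -1]
  ]
}}

```text
clock: 25.7
ee_pos: [0.5552, 0.0539, 0.1068]
orientation: [-1.333, 1.555, -1.336]
contact_force: [-3.0, -0.0, -2.0]
gripper_width: 0.0102
```

Call:
{"fn": "servo_tool", "kwargs": {
  "targets": [
    [0.2, 0, 0.01, 0, -1]
  ]
}}

```text
clock: 25.78
ee_pos: [0.5596, 0.0539, 0.107]
orientation: [-1.354, 1.555, -1.356]
contact_force: [0.3, 0.4, -0.7]
gripper_width: 0.0102
```

Call:
{"fn": "servo_tool", "kwargs": {
  "targets": [
    [0.2, 0, 0.01, 0, -1]
  ]
}}

```text
clock: 25.87
ee_pos: [0.5612, 0.0538, 0.1066]
orientation: [-1.755, 1.555, -1.758]
contact_force: [-37.4, 1.5, 23.8]
gripper_width: 0.01
```

It snapped between .555 and .560, with a hard stop at .561. Releasing, backing off, and moving on toward cap 3.

Call:
{"fn": "servo_tool", "kwargs": {
  "targets": [
    [-0.02, 0, 0.02, 0, -1],
    [0, 0, 0, 0, -0.3],
    [0, 0, 0, 0, -0.3],
    [0, 0, 0, 0, -0.3],
    [0, 0, 0.2, 0, -0.3],
    [0, 0, 0.7, 0, -0.3],
    [0, 0, 0.9, 0, -0.3],
    [0, 0, 0.9, 0, -0.3],
    [-0.8, 0, 0.6, 0, -0.3],
    [-1, 0, 0.3, 0, 0],
    [-1, -0.5, 0, 0, 0],
    [-0.5, -1, 0, 0, 0],
    [0, -1, 0, 0, 0],
    [0, -1, 0, 0, 0],
    [0, -1, 0, 0, 0],
    [0, -1, 0, 0, 0],
    [0, -1, 0, 0, 0],
    [0, -0.5, 0, 0, 0],
    [0, 0, 0, 0, 0]
  ]
}}

```text
clock: 27.45
ee_pos: [0.4952, -0.0909, 0.1882]
orientation: [-1.068, 1.554, -1.068]
contact_force: [-0.4, 0.1, 0.1]
gripper_width: 0.0426
```

```bash
python3 seat.py; python3 - <<'E'
from h import *
st()
im,d,c=cam("scene"); 
cv2.imwrite("pics/b1.png",np.hstack([cv2.resize(im[a:a+40,b:b+40,::-1],(400,400),interpolation=cv2.INTER_CUBIC) for a,b in((115,315),(165,250))]))
E
```

```text
top 29 plane.1 [0.5983 0.3091 0.1   ] top [0.5996 0.3103 0.1015] 19 zmax 0.1077 x 0.5911 0.6085
top 27 plane.1 [0.5607 0.0532 0.1   ] top [0.5616 0.0533 0.1019] 24 zmax 0.1058 x 0.5522 0.5718
scene 21 plane.1 [0.5977 0.3121 0.1   ] top [0.5987 0.3098 0.103 ] 21 zmax 0.1075 x 0.5894 0.6071
scene 26 plane.1 [0.559  0.0534 0.1   ] top [0.5603 0.0517 0.1038] 25 zmax 0.1074 x 0.5514 0.5695
t 27.55 tcp [ 0.4953 -0.0887  0.188 ] jawyaw 0.1 down [ 0.008 -0.014 -1.   ] F [-0.7  0.6  1.2] w 0.0427 q [ 0.01  0.41  0.05  1.99 -0.01  0.74  1.64]
```

View pics/b1.png

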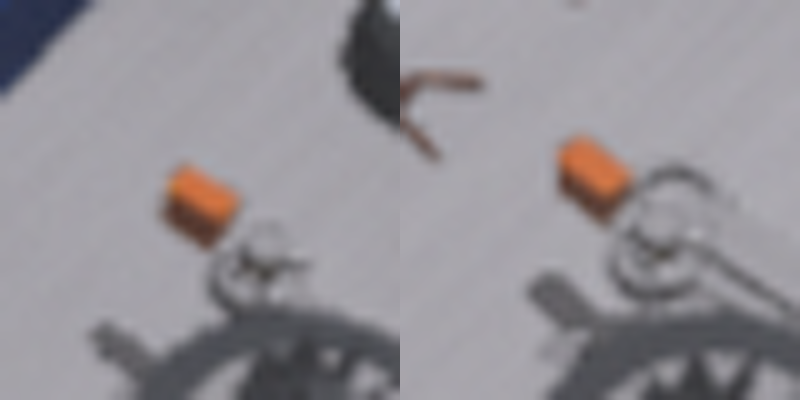

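Both clips sit on their pins, with grips at (203,205) and (593,178) and grip-to-pin distance about 24 mm. Next is cap 3 at (.610,−.199).

Call:
{"fn": "servo_tool", "kwargs": {
  "targets": [
    [0.7, -0.7, 0, 0, 0],
    [0.95, -0.9, 0, 0, 0],
    [0.95, -0.9, 0, 0, 0],
    [0.95, -0.9, 0, 0, 0],
    [0.95, -0.9, 0, 0, 0],
    [0.95, -0.8, 0, 0, 0],
    [0, 0, 0, 0, 0],
    [0, 0, 0, 0, 0]
  ]
}}

```text
clock: 28.27
ee_pos: [0.6111, -0.1803, 0.1873]
orientation: [-0.912, 1.56, -0.892]
contact_force: [-0.1, 1.3, -0.6]
gripper_width: 0.0424
```

Call:
{"fn": "servo_tool", "kwargs": {
  "targets": [
    [-0.05, -0.85, 0, 0, 0],
    [0, 0, -0.6, 0, 0],
    [0, 0, -0.8, 0, 0],
    [0, 0, -0.4, 0, 0],
    [0, 0, 0, 0, 0],
    [0, 0, 0, 0, 0]
  ]
}}

```text
clock: 28.77
ee_pos: [0.6104, -0.1891, 0.1497]
orientation: [-0.747, 1.562, -0.718]
contact_force: [0.2, -0.7, -0.1]
gripper_width: 0.0424
```

Call:
{"fn": "servo_tool", "kwargs": {
  "targets": [
    [0, -0.5, 0, 0.01, 0],
    [0, 0, 0, 0, 0],
    [0, 0, -0.5, 0, 0],
    [0, 0, -0.7, 0, 0],
    [0, 0, 0, 0, 0],
    [0, 0, 0, 0, 0]
  ]
}}

```text
clock: 29.27
ee_pos: [0.6117, -0.1953, 0.1268]
orientation: [-0.496, 1.56, -0.45]
contact_force: [0.2, -0.6, 0.6]
gripper_width: 0.0425
```

Call:
{"fn": "servo_tool", "kwargs": {
  "targets": [
    [0, -0.25, -0.2, -0.028, 0],
    [0, 0, -0.6, 0, 0],
    [0, 0, -0.2, 0, 0],
    [0, 0, 0, 0, 0],
    [0, 0, 0, 0, -1],
    [0, 0, 0, 0, -1],
    [0, 0, 0, 0, -1],
    [0, 0, 0, 0, -1]
  ]
}}

```text
clock: 29.93
ee_pos: [0.6126, -0.1982, 0.107]
orientation: [-0.404, 1.559, -0.398]
contact_force: [-1.0, -1.1, 0.1]
gripper_width: 0.0224
```

Call:
{"fn": "servo_tool", "kwargs": {
  "targets": [
    [0, 0, 0.6, 0, -1],
    [0, 0, 0.8, 0, -1],
    [0, 0, 0.8, 0, -1],
    [0, 0, 0.6, 0, -1],
    [0, 0, 0.3, 0, -1],
    [0, 0, 0, 0, -1]
  ]
}}

```text
clock: 30.43
ee_pos: [0.6125, -0.1984, 0.1759]
orientation: [-0.398, 1.557, -0.391]
contact_force: [0.1, -1.0, -1.4]
gripper_width: 0.0223
```

```bash
python3 -c "
from m import *
st();meas('scene')" | grep -v black; python3 m2.py
```

```text
t 30.43 tcp [ 0.6125 -0.1984  0.1759] jawyaw 0.4 down [ 0.012 -0.005 -1.   ] F [ 0.1 -1.  -1.4] w 0.0223 q [ 0.18  0.62  0.06  1.63 -0.04  0.88  1.83]
scene cap 21 px [297.3 100.5] med [0.3907 0.4016 0.0279] zmax 0.0318 plane [0.435  0.3351 0.112 ] ext [0.379 0.394] [0.402 0.408]
scene cap 20 px [299.9 107.4] med [0.4205 0.3766 0.0347] zmax 0.038 plane [0.4592 0.3178 0.112 ] ext [0.411 0.368] [0.43  0.387]
scene orange 22 px [170.  239.3] med [ 0.4442 -0.2329  0.0187] zmax 0.0232 plane [ 0.4422 -0.232   0.014 ] ext [ 0.435 -0.237] [ 0.454 -0.229]
scene blue 422 px [305.1 106.9] med [0.4346 0.3998 0.011 ] zmax 0.0635 plane [0.4445 0.3711 0.06  ] ext [0.369 0.327] [0.49  0.439]
scene red 1533 px [125.  288.3] med [ 0.4561 -0.4061  0.0064] zmax 0.0618 plane [ 0.4789 -0.4066  0.06  ] ext [ 0.406 -0.456] [ 0.523 -0.35 ]
top black 14 [ 0.4606 -0.0096] [ 0.4601 -0.0095  0.0195]
top black 12 [0.4448 0.0774] [0.4439 0.0769 0.0176]
top black 16 [0.4405 0.1497] [0.4402 0.1496 0.0175]
scene orange 27 [ 0.4426 -0.2322] [ 0.4446 -0.2329  0.0181]
scene black 26 [0.4412 0.1499] [0.4412 0.1494 0.0177]
scene black 24 [0.447  0.0784] [0.4491 0.0771 0.0196]
```

Cap 3 is held and caps 1 and 2 are in the bin. Carrying cap 3 to the blue bin.

Call:
{"fn": "servo_tool", "kwargs": {
  "targets": [
    [-0.5, 0.5, 0, 0, -1],
    [-0.7, 1, 0, 0, -1],
    [-0.7, 1, 0, 0, -1],
    [-0.7, 1, 0, 0, -1],
    [-0.7, 1, 0, 0, -1],
    [-0.5, 1, 0, 0, -1],
    [-0.5, 1, 0, 0, -1],
    [-0.4, 1, 0, 0, -1],
    [-0.3, 1, 0, 0, -1],
    [-0.3, 1, 0, 0, -1],
    [-0.3, 1, 0, 0, -1],
    [-0.3, 1, 0, 0, -1],
    [-0.2, 1, 0, 0, -1],
    [-0.2, 1, 0, 0, -1],
    [-0.2, 1, 0, 0, -1],
    [-0.2, 1, 0, 0, -1],
    [-0.2, 1, 0, 0, -1],
    [0, 1, 0, 0, -1],
    [0, 1, 0, 0, -1],
    [0, 1, 0, 0, -1]
  ]
}}

```text
clock: 32.25
ee_pos: [0.4554, 0.2034, 0.1587]
orientation: [-2.557, 1.553, -2.556]
contact_force: [-0.3, 0.2, -0.2]
gripper_width: 0.0224
```

Call:
{"fn": "servo_tool", "kwargs": {
  "targets": [
    [0, 1, 0, 0, -1],
    [0, 1, 0, 0, -1],
    [0, 1, 0, 0, -1],
    [0, 1, 0, 0, -1],
    [0, 1, 0, 0, -1],
    [0, 1, 0, 0, -1],
    [0, 1, 0, 0, -1],
    [0, 0.3, -0.5, 0, -1],
    [0, 0, -0.9, 0, -1],
    [0, 0, -0.9, 0, -1],
    [0, 0, -0.5, 0, -1],
    [0, 0, 0, 0, -1]
  ]
}}

```text
clock: 33.25
ee_pos: [0.449, 0.359, 0.0906]
orientation: [-2.57, 1.54, -2.562]
contact_force: [0.2, 0.4, -0.1]
gripper_width: 0.0223
```

Call:
{"fn": "servo_tool", "kwargs": {
  "targets": [
    [0, 0, 0, 0, 0],
    [0, 0, 0, 0, 0],
    [0, 0, 0.2, 0, 0],
    [0, 0, 0.8, 0, 0],
    [0, 0, 0.9, 0, 0],
    [0, 0, 0.6, 0, 0],
    [0, -0.6, 0.3, 0.055, 0],
    [0, -1, 0, 0.055, 0],
    [0, -1, 0, 0.055, 0],
    [0, -1, 0, 0, 0],
    [0, -1, 0, 0, 0],
    [0, -1, 0, 0, 0],
    [0, -1, 0, 0, 0],
    [0, -1, 0, 0, 0],
    [0, -1, 0, 0, 0],
    [0, -1, 0, 0, 0],
    [0, -1, 0, 0, 0],
    [0, -1, 0, 0, 0],
    [0, -1, 0, 0, 0],
    [0, -1, 0, 0, 0]
  ]
}}

```text
clock: 34.92
ee_pos: [0.4533, 0.0773, 0.1691]
orientation: [-1.602, 1.559, -1.322]
contact_force: [-0.1, -0.8, 0.6]
gripper_width: 0.0428
```

Call:
{"fn": "servo_tool", "kwargs": {
  "targets": [
    [0, -1, 0, 0, 0],
    [0, -1, 0, 0, 0],
    [0, -1, 0, 0, 0],
    [0, -1, 0, 0, 0],
    [0, -1, 0, 0, 0],
    [0, -1, 0, 0, 0],
    [0, -1, 0, 0, 0],
    [0, -1, 0, 0, 0],
    [0, -1, 0, 0, 0],
    [0, -1, 0, 0, 0],
    [0, -1, 0, 0, 0],
    [0, -1, 0, 0, 0],
    [0, -1, 0, 0, 0],
    [0, -0.9, 0, 0, 0],
    [0, 0, 0, 0, 0],
    [0, 0, 0, 0, 0]
  ]
}}

```text
clock: 36.25
ee_pos: [0.4553, -0.2233, 0.1879]
orientation: [-0.763, 1.536, -0.495]
contact_force: [0.6, 0.4, 0.1]
gripper_width: 0.0423
```

```bash
python3 -c "
from m import *
st();meas('scene')" | grep -v black; python3 m2.py; python3 seat.py
```

```text
t 36.25 tcp [ 0.4553 -0.2233  0.1879] jawyaw 15.3 down [ 0.031 -0.017 -0.999] F [0.6 0.4 0.1] w 0.0423 q [ 0.32  0.4   0.02  1.99 -0.    0.71  2.18]
scene cap 24 px [297.2 100.7] med [0.3925 0.3992 0.0302] zmax 0.0327 plane [0.4356 0.3343 0.112 ] ext [0.38  0.394] [0.404 0.407]
scene cap 19 px [299.9 107.5] med [0.42   0.3786 0.0339] zmax 0.0365 plane [0.4595 0.3176 0.112 ] ext [0.412 0.37 ] [0.43  0.387]
scene cap 13 px [302.2 113.6] med [0.4444 0.3609 0.0348] zmax 0.0385 plane [0.48   0.3027 0.112 ] ext [0.436 0.356] [0.451 0.366]
scene orange 13 px [171. 240.] med [ 0.4482 -0.233   0.019 ] zmax 0.0221 plane [ 0.446  -0.2316  0.014 ] ext [ 0.442 -0.236] [ 0.454 -0.228]
scene red 1574 px [124.9 288.3] med [ 0.4562 -0.4061  0.0065] zmax 0.0617 plane [ 0.4787 -0.4068  0.06  ] ext [ 0.405 -0.456] [ 0.523 -0.349]
top orange 19 [ 0.4445 -0.2325] [ 0.4453 -0.2326  0.018 ]
top black 16 [ 0.4606 -0.0096] [ 0.46   -0.0095  0.0196]
top black 14 [0.4452 0.0771] [0.4455 0.0769 0.0183]
top black 17 [0.4404 0.1494] [0.4388 0.1484 0.0184]
scene orange 16 [ 0.4467 -0.232 ] [ 0.4487 -0.2324  0.0183]
scene black 28 [0.4412 0.1493] [0.4411 0.1493 0.0161]
scene black 25 [0.4453 0.0774] [0.4453 0.0768 0.0175]
scene black 28 [ 0.4605 -0.0115] [ 0.4634 -0.0117  0.0181]
top 30 plane.1 [0.5983 0.3091 0.1   ] top [0.5992 0.31   0.1016] 21 zmax 0.105 x 0.5904 0.6087
top 28 plane.1 [0.5607 0.0532 0.1   ] top [0.5615 0.0532 0.1021] 25 zmax 0.1063 x 0.5526 0.5717
scene 22 plane.1 [0.5981 0.3121 0.1   ] top [0.5991 0.3097 0.1039] 20 zmax 0.1076 x 0.5914 0.608
scene 25 plane.1 [0.5592 0.0536 0.1   ] top [0.5602 0.0523 0.1032] 24 zmax 0.1064 x 0.5519 0.5691
```

All three caps are in the bin. Descending on clip C.

Call:
{"fn": "servo_tool", "kwargs": {
  "targets": [
    [-0.5, -0.4, -0.3, 0, 0],
    [0, 0, -0.9, 0, 0],
    [0, 0, -1, 0, 0],
    [0, 0, -1, 0, 0],
    [0, 0, -1, 0, 0],
    [0, 0, -1, 0, 0],
    [0, 0, -0.5, 0, 0],
    [0, 0, 0, 0, 0],
    [0, 0, 0, 0, 0]
  ]
}}

```text
clock: 37.25
ee_pos: [0.4411, -0.2288, 0.0677]
orientation: [-0.768, 1.537, -0.491]
contact_force: [0.9, 0.5, -0.3]
gripper_width: 0.0426
```

```bash
python3 -c "
from h import *
st()"
```

```text
t 37.25 tcp [ 0.4411 -0.2288  0.0677] jawyaw 15.8 down [ 0.03  -0.016 -0.999] F [ 0.9  0.5 -0.3] w 0.0426 q [ 0.35  0.6   0.01  2.09 -0.    0.42  2.2 ]
```

Call:
{"fn": "servo_tool", "kwargs": {
  "targets": [
    [0.12, -0.16, -0.3, 0, 0],
    [0, 0, -0.9, 0, 0],
    [0, 0, -0.7, 0, 0],
    [0, 0, 0, 0, 0],
    [0, 0, 0, 0, 0]
  ]
}}

```text
clock: 37.67
ee_pos: [0.4454, -0.2339, 0.0312]
orientation: [-0.76, 1.531, -0.483]
contact_force: [0.5, 0.2, 0.8]
gripper_width: 0.0426
```

Call:
{"fn": "servo_tool", "kwargs": {
  "targets": [
    [-0.07, 0.08, -0.32, 0, 0],
    [0, 0, -0.13, 0, 0],
    [0, 0, 0, 0, -1],
    [0, 0, 0, 0, -1],
    [0, 0, 0, 0, -1],
    [0, 0, 0, 0, -1]
  ]
}}

```text
clock: 38.17
ee_pos: [0.4453, -0.233, 0.0245]
orientation: [-0.754, 1.527, -0.476]
contact_force: [-0.5, 0.1, -1.0]
gripper_width: 0.01
```

```bash
python3 -c "
from h import *
st()"
```

```text
t 38.17 tcp [ 0.4453 -0.233   0.0245] jawyaw 15.9 down [ 0.039 -0.02  -0.999] F [-0.5  0.1 -1. ] w 0.01 q [0.36 0.69 0.01 2.09 0.   0.32 2.21]
```

Call:
{"fn": "servo_tool", "kwargs": {
  "targets": [
    [0, 0, 0.5, 0, -1],
    [0, 0, 0.9, 0, -1],
    [0, 0, 0.9, -0.059, -1],
    [0.4, 0.1, 0.9, -0.059, -1],
    [0.8, 0.3, 0.9, -0.059, -1],
    [0.9, 0.35, 0.6, 0, -1],
    [0.9, 0.35, 0, 0, -1],
    [0.9, 0.35, 0, 0, -1],
    [0.5, 0.2, 0, 0, -1],
    [0, 0, 0, 0, -1],
    [0, 0, 0, 0, -1]
  ]
}}

```text
clock: 39.08
ee_pos: [0.5354, -0.1978, 0.1319]
orientation: [-0.613, 1.526, -0.631]
contact_force: [-1.1, 0.1, -0.9]
gripper_width: 0.0102
```

```bash
python3 -c "
from h import *
st()"
```

```text
t 39.08 tcp [ 0.5354 -0.1978  0.1319] jawyaw -1.0 down [ 0.036 -0.026 -0.999] F [-1.1  0.1 -0.9] w 0.0102 q [ 0.15  0.58  0.13  1.88 -0.09  0.65  1.88]
```

Call:
{"fn": "servo_tool", "kwargs": {
  "targets": [
    [0.1, 0, -0.5, 0.011, -1],
    [0, 0, -0.5, 0, -1],
    [0, 0, 0, 0, -1],
    [0, 0, 0, 0, -1]
  ]
}}

```text
clock: 39.42
ee_pos: [0.5342, -0.1995, 0.1093]
orientation: [-0.646, 1.528, -0.647]
contact_force: [-0.7, -0.2, 0.7]
gripper_width: 0.0098
```

Height is good. Seat TCP is expected at about x=.589, so I advance to .566 first.

Call:
{"fn": "servo_tool", "kwargs": {
  "targets": [
    [0.6, 0.07, 0.01, 0, -1],
    [0.6, 0, 0, 0, -1],
    [0.2, 0, 0, 0, -1],
    [0, 0, 0, 0, -1],
    [0, 0, 0, 0, -1]
  ]
}}

```text
clock: 39.83
ee_pos: [0.5596, -0.1998, 0.1078]
orientation: [-0.71, 1.532, -0.714]
contact_force: [0.1, -0.3, -0.2]
gripper_width: 0.0101
```

Call:
{"fn": "servo_tool", "kwargs": {
  "targets": [
    [0, 0.08, 0.1, 0, -1],
    [0, 0, 0, 0, -1],
    [0.3, 0, 0, 0, -1],
    [0, 0, 0, 0, -1],
    [0, 0, 0, 0, -1]
  ]
}}

```text
clock: 40.25
ee_pos: [0.5644, -0.1984, 0.1103]
orientation: [-0.724, 1.533, -0.729]
contact_force: [0.6, 0.1, 0.0]
gripper_width: 0.0101
```

Call:
{"fn": "servo_tool", "kwargs": {
  "targets": [
    [0.25, 0, -0.03, 0, -1],
    [0.25, 0, 0, 0, -1],
    [0.1, 0, 0, 0, -1]
  ]
}}

```text
clock: 40.5
ee_pos: [0.5772, -0.1985, 0.1098]
orientation: [-0.723, 1.533, -0.728]
contact_force: [-0.2, 0.0, -1.2]
gripper_width: 0.01
```

Call:
{"fn": "servo_tool", "kwargs": {
  "targets": [
    [0.2, 0, 0, 0, -1]
  ]
}}

```text
clock: 40.58
ee_pos: [0.5812, -0.1987, 0.1097]
orientation: [-0.733, 1.533, -0.738]
contact_force: [-2.2, -3.3, 0.1]
gripper_width: 0.01
```

Call:
{"fn": "servo_tool", "kwargs": {
  "targets": [
    [0.2, 0, 0, 0, -1]
  ]
}}

```text
clock: 40.67
ee_pos: [0.5854, -0.199, 0.1096]
orientation: [-0.749, 1.533, -0.754]
contact_force: [-1.6, -1.0, -0.8]
gripper_width: 0.0103
```

Call:
{"fn": "servo_tool", "kwargs": {
  "targets": [
    [0.2, 0, 0, 0, -1]
  ]
}}

```text
clock: 40.75
ee_pos: [0.5894, -0.1991, 0.1094]
orientation: [-0.767, 1.534, -0.773]
contact_force: [-25.2, 0.7, 11.1]
gripper_width: 0.0104
```

Same signature. One more small push, then release and retreat toward the old clips.

Call:
{"fn": "servo_tool", "kwargs": {
  "targets": [
    [0.15, 0, 0.01, 0, -1]
  ]
}}

```text
clock: 40.83
ee_pos: [0.5899, -0.1991, 0.109]
orientation: [-0.891, 1.539, -0.897]
contact_force: [-32.4, 2.3, 20.8]
gripper_width: 0.0097
```

Call:
{"fn": "servo_tool", "kwargs": {
  "targets": [
    [-0.02, 0, 0.02, 0, -1],
    [0, 0, 0, 0, -0.3],
    [0, 0, 0, 0, -0.3],
    [0, 0, 0, 0, -0.3],
    [0, 0, 0.2, 0, -0.3],
    [0, 0, 0.7, 0, -0.3],
    [0, 0, 0.9, 0, -0.3],
    [0, 0, 0.9, 0, -0.3],
    [-0.8, 0.3, 0.6, 0.05, -0.3],
    [-1, 0.8, 0.3, 0.05, 0],
    [-1, 1, 0, 0.04, 0],
    [-1, 1, 0, 0, 0],
    [-0.8, 1, 0, 0, 0],
    [-0.5, 1, 0, 0, 0],
    [-0.3, 1, 0, 0, 0],
    [0, 1, 0, 0, 0],
    [0, 0.5, 0, 0, 0],
    [0, 0, 0, 0, 0]
  ]
}}

```text
clock: 42.33
ee_pos: [0.4791, -0.0413, 0.1895]
orientation: [-0.766, 1.531, -0.542]
contact_force: [0.0, -0.2, 0.1]
gripper_width: 0.0426
```

```bash
python3 -c "
from h import *
st()"; python3 m2.py; python3 seat.py; python3 - <<'E'
from h import *
im,d,c=cam("scene"); t=cam("top")[0]
cv2.imwrite("pics/b2.png",np.vstack([np.hstack([cv2.resize(im[a:a+40,b:b+40,::-1],(260,260),interpolation=cv2.INTER_CUBIC) for a,b in((115,315),(165,250),(235,192))]),np.hstack([cv2.resize(t[a:a+40,b:b+40,::-1],(260,260),interpolation=cv2.INTER_CUBIC) for a,b in((158,136),(172,223),(164,308))])]))
E
```

```text
t 42.33 tcp [ 0.4791 -0.0413  0.1895] jawyaw 12.8 down [ 0.034 -0.021 -0.999] F [ 0.  -0.2  0.1] w 0.0426 q [-0.11  0.36  0.07  2.06 -0.01  0.69  1.76]
top black 14 [0.4452 0.0771] [0.4455 0.077  0.0175]
top black 17 [0.4404 0.1494] [0.4388 0.1481 0.0182]
scene black 26 [0.4412 0.1493] [0.4409 0.1491 0.0169]
scene black 29 [0.4456 0.077 ] [0.4478 0.0764 0.0174]
scene black 36 [ 0.4599 -0.0106] [ 0.4598 -0.0113  0.0185]
top 29 plane.1 [0.5984 0.3088 0.1   ] top [0.5999 0.3095 0.1021] 19 zmax 0.1047 x 0.5912 0.6075
top 29 plane.1 [ 0.5874 -0.2001  0.1   ] top [ 0.5886 -0.2001  0.1013] 25 zmax 0.1049 x 0.5789 0.5959
top 29 plane.1 [0.561  0.0532 0.1   ] top [0.562  0.0533 0.1015] 26 zmax 0.1056 x 0.5524 0.5717
scene 22 plane.1 [0.5981 0.3121 0.1   ] top [0.5988 0.31   0.1031] 21 zmax 0.1078 x 0.5914 0.6093
scene 26 plane.1 [0.559  0.0534 0.1   ] top [0.5605 0.052  0.1032] 25 zmax 0.1079 x 0.5504 0.5704
scene 34 plane.1 [ 0.5868 -0.2002  0.1   ] top [ 0.588  -0.2003  0.1034] 30 zmax 0.107 x 0.5778 0.5969
```

View pics/b2.png

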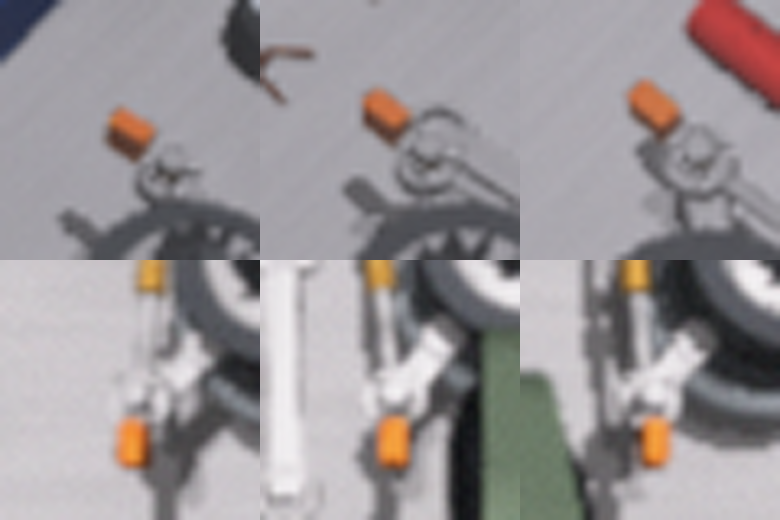

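All three grips sit at the same distance from their rod bands (about 165 crop px each), so all are seated equally. Now the old clips, starting with old3 at (.460,−.0105).

Call:
{"fn": "servo_tool", "kwargs": {
  "targets": [
    [-0.6, 0.9, 0, 0, 0],
    [-0.4, 0.6, -0.6, 0, 0],
    [0, 0, -1, 0, 0],
    [0, 0, -1, 0, 0],
    [0, 0, -1, 0, 0],
    [0, 0, -1, 0, 0],
    [0, 0, -0.9, 0, 0],
    [0, 0, 0, 0, 0],
    [0, 0, 0, 0, 0]
  ]
}}

```text
clock: 43.38
ee_pos: [0.4596, -0.0193, 0.0754]
orientation: [-0.771, 1.528, -0.561]
contact_force: [0.3, -1.2, 0.0]
gripper_width: 0.0429
```

Call:
{"fn": "servo_tool", "kwargs": {
  "targets": [
    [0.03, 0.42, 0, 0, 0],
    [0, 0, -0.5, 0, 0],
    [0, 0, -0.9, 0, 0],
    [0, 0, -0.8, 0, 0],
    [0, 0, 0, 0, 0],
    [0, 0, 0, 0, 0]
  ]
}}

```text
clock: 43.88
ee_pos: [0.4635, -0.0098, 0.0334]
orientation: [-0.672, 1.521, -0.463]
contact_force: [1.0, -0.8, 0.2]
gripper_width: 0.0426
```

Call:
{"fn": "servo_tool", "kwargs": {
  "targets": [
    [-0.16, 0, -0.4, 0, 0],
    [0, 0, -0.15, 0, 0],
    [0, 0, 0, 0, -1],
    [0, 0, 0, 0, -1],
    [0, 0, 0, 0, -1],
    [0, 0, 0, 0, -1],
    [0, 0, 0.5, 0, -1],
    [0, 0, 0.9, 0, -1],
    [0, 0, 1, 0, -1],
    [0, 0, 1, 0, -1],
    [0, 0, 1, 0, -1],
    [0, 0, 1, 0, -1],
    [0, -0.5, 0.5, 0, -1]
  ]
}}

```text
clock: 44.97
ee_pos: [0.4594, -0.0188, 0.1501]
orientation: [-0.648, 1.521, -0.437]
contact_force: [-0.1, 0.4, 0.4]
gripper_width: 0.0096
```

Call:
{"fn": "servo_tool", "kwargs": {
  "targets": [
    [0, -1, 0, 0, -1],
    [0, -1, 0, 0, -1],
    [0, -1, 0, 0, -1],
    [0, -1, 0, 0, -1],
    [0, -1, 0, 0, -1],
    [0, -1, 0, 0, -1],
    [0, -1, 0, 0, -1],
    [0, -1, 0, 0, -1],
    [0, -1, 0, 0, -1],
    [0, -1, 0, 0, -1],
    [0, -1, 0, 0, -1],
    [0, -1, 0, 0, -1],
    [0, -1, 0, 0, -1],
    [0, -1, 0, 0, -1],
    [0, -1, 0, 0, -1],
    [0, -1, 0, 0, -1],
    [0, -1, 0, 0, -1],
    [0, -0.8, 0, 0, -1],
    [0, 0, -0.3, 0, -1],
    [0, 0, 0, 0, -1]
  ]
}}

```text
clock: 46.63
ee_pos: [0.4553, -0.394, 0.1678]
orientation: [-0.576, 1.504, -0.367]
contact_force: [-0.2, 1.3, -0.9]
gripper_width: 0.0098
```

Call:
{"fn": "servo_tool", "kwargs": {
  "targets": [
    [0, 0, -0.5, 0, -1],
    [0, 0, -0.9, 0, -1],
    [0, 0, -1, 0, -1],
    [0, 0, -1, 0, -1],
    [0, 0, -0.7, 0, -1],
    [0, 0, 0, 0, -1],
    [0, 0, 0, 0, 0],
    [0, 0, 0, 0, 0],
    [0, 0, 0, 0, 0],
    [0, 0, 0.5, 0, 0],
    [0, 0, 0.9, 0, 0],
    [0, 0, 1, 0, 0],
    [0, 0, 0.9, 0, 0],
    [0, 0.6, 0.3, 0, 0],
    [0, 1, 0, 0, 0],
    [0, 1, 0, 0, 0],
    [0, 1, 0, 0, 0],
    [0, 1, 0, 0, 0],
    [0, 1, 0, 0, 0],
    [0, 1, 0, 0, 0]
  ]
}}

```text
clock: 48.3
ee_pos: [0.4564, -0.2514, 0.1723]
orientation: [-0.588, 1.488, -0.378]
contact_force: [0.4, 0.3, -1.0]
gripper_width: 0.0429
```

Call:
{"fn": "servo_tool", "kwargs": {
  "targets": [
    [0, 1, 0, 0, 0],
    [0, 1, 0, 0, 0],
    [0, 1, 0, 0, 0],
    [0, 1, 0, 0, 0],
    [0, 1, 0, 0, 0],
    [0, 1, 0, 0, 0],
    [0, 1, 0, 0, 0],
    [0, 1, 0, 0, 0],
    [0, 1, 0, 0, 0],
    [0, 1, 0, 0, 0],
    [0, 1, 0, 0, 0],
    [0, 1, 0, 0, 0],
    [0, 1, 0, 0, 0],
    [0, 1, 0, 0, 0],
    [0, 1, 0, 0, 0],
    [0, 0.7, 0, 0, 0],
    [0, 0, 0, 0, 0],
    [0, 0, 0, 0, 0]
  ]
}}

```text
clock: 49.8
ee_pos: [0.4496, 0.0921, 0.1854]
orientation: [-0.462, 1.471, -0.242]
contact_force: [0.3, -0.1, -0.9]
gripper_width: 0.0426
```

```bash
python3 - <<'E'
from h import *
st()
import m2
im,d,c=cam("top"); P=full(im,d,c)
m=(im.max(2)<60)&(P[...,0]>.41)&(P[...,0]<.515)&(P[...,1]<-.35)&(P[...,1]>-.45); print('dark in red bin',m.sum(),P[m].mean(0))
cv2.imwrite("pics/b3.png",cv2.resize(im[205:265,150:420,::-1],(800,178*2//2),interpolation=cv2.INTER_CUBIC))
E
```

```text
t 49.8 tcp [0.4496 0.0921 0.1854] jawyaw 12.5 down [ 0.097 -0.024 -0.995] F [ 0.3 -0.1 -0.9] w 0.0426 q [-0.4   0.32  0.04  2.15  0.08  0.59  1.36]
scene black 30 [0.4409 0.1499] [0.442  0.1487 0.0168]
scene black 34 [0.4459 0.0774] [0.4452 0.076  0.0183]
dark in red bin 19 [ 0.45465281 -0.38649367  0.02172879]
```

View pics/b3.png

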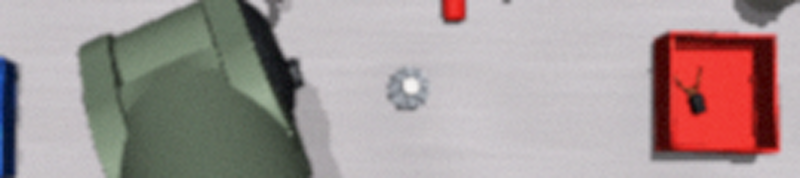

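Picture 13 shows old3 in the red bin at (697,100) and the compressor wheel untouched. Next is old2 at (.4455,.077).

Call:
{"fn": "servo_tool", "kwargs": {
  "targets": [
    [-0.1, -0.65, 0, 0, 0],
    [0, 0, -0.6, 0, 0],
    [0, 0, -1, 0, 0],
    [0, 0, -1, 0, 0],
    [0, 0, -1, 0, 0],
    [0, 0, -1, 0, 0],
    [0, 0, -0.9, 0, 0],
    [0, 0, 0, 0, 0],
    [0, 0, 0, 0, 0]
  ]
}}

```text
clock: 50.7
ee_pos: [0.4486, 0.0687, 0.0733]
orientation: [-0.458, 1.467, -0.253]
contact_force: [0.8, 0.2, 0.8]
gripper_width: 0.0422
```

Call:
{"fn": "servo_tool", "kwargs": {
  "targets": [
    [-0.2, 0.4, 0, 0, 0],
    [0, 0, -0.5, 0, 0],
    [0, 0, -0.9, 0, 0],
    [0, 0, -0.7, 0, 0],
    [0, 0, 0, 0, 0],
    [0, 0, 0, 0, 0]
  ]
}}

```text
clock: 51.2
ee_pos: [0.4458, 0.0779, 0.033]
orientation: [-0.431, 1.462, -0.227]
contact_force: [0.2, -0.4, -0.5]
gripper_width: 0.0426
```

Call:
{"fn": "servo_tool", "kwargs": {
  "targets": [
    [-0.05, -0.03, -0.35, 0, 0],
    [0, 0, -0.13, 0, 0],
    [0, 0, 0, 0, -1],
    [0, 0, 0, 0, -1],
    [0, 0, 0, 0, -1],
    [0, 0, 0, 0, -1],
    [0, 0, 0.5, 0, -1],
    [0, 0, 0.9, 0, -1],
    [0, 0, 1, 0, -1],
    [0, 0, 1, 0, -1],
    [0, 0, 1, 0, -1],
    [0, 0, 1, 0, -1],
    [0, -0.5, 0.3, 0, -1],
    [0, -1, 0, 0, -1],
    [0, -1, 0, 0, -1],
    [0, -1, 0, 0, -1],
    [0, -1, 0, 0, -1],
    [0, -1, 0, 0, -1]
  ]
}}

```text
clock: 52.7
ee_pos: [0.4452, -0.029, 0.1517]
orientation: [-0.359, 1.457, -0.145]
contact_force: [0.6, -0.2, -0.5]
gripper_width: 0.0099
```

Call:
{"fn": "servo_tool", "kwargs": {
  "targets": [
    [0, -1, 0, 0, -1],
    [0, -1, 0, 0, -1],
    [0, -1, 0, 0, -1],
    [0, -1, 0, 0, -1],
    [0, -1, 0, 0, -1],
    [0, -1, 0, 0, -1],
    [0, -1, 0, 0, -1],
    [0, -1, 0, 0, -1],
    [0, -1, 0, 0, -1],
    [0, -1, 0, 0, -1],
    [0, -1, 0, 0, -1],
    [0, -1, 0, 0, -1],
    [0, -1, 0, 0, -1],
    [0, -1, 0, 0, -1],
    [0, -1, 0, 0, -1],
    [0, -1, 0, 0, -1],
    [0, -1, 0, 0, -1],
    [0, -1, 0, 0, -1],
    [0, -0.5, 0, 0, -1],
    [0, 0, 0, 0, -1]
  ]
}}

```text
clock: 54.37
ee_pos: [0.4429, -0.4177, 0.1557]
orientation: [-0.29, 1.449, -0.073]
contact_force: [-0.7, -0.2, -0.9]
gripper_width: 0.0096
```

Call:
{"fn": "servo_tool", "kwargs": {
  "targets": [
    [0.2, 0.4, -0.4, 0, -1],
    [0, 0, -0.9, 0, -1],
    [0, 0, -1, 0, -1],
    [0, 0, -0.9, 0, -1],
    [0, 0, 0, 0, -1],
    [0, 0, 0, 0, 0],
    [0, 0, 0, 0, 0],
    [0, 0, 0, 0, 0],
    [0, 0, 0.5, 0, 0],
    [0, 0, 0.9, 0, 0],
    [0, 0, 1, 0, 0],
    [0, 0, 0.9, 0, 0],
    [0, 0.6, 0.3, 0, 0],
    [0, 1, 0, 0, 0],
    [0, 1, 0, 0, 0],
    [0, 1, 0, 0, 0],
    [0, 1, 0, 0, 0],
    [0, 1, 0, 0, 0],
    [0, 1, 0, 0, 0],
    [0, 1, 0, 0, 0]
  ]
}}

```text
clock: 56.03
ee_pos: [0.4509, -0.2394, 0.1785]
orientation: [-0.32, 1.434, -0.101]
contact_force: [0.8, 0.0, -0.0]
gripper_width: 0.0423
```

Call:
{"fn": "servo_tool", "kwargs": {
  "targets": [
    [0, 1, 0, 0, 0],
    [0, 1, 0, 0, 0],
    [0, 1, 0, 0, 0],
    [0, 1, 0, 0, 0],
    [0, 1, 0, 0, 0],
    [0, 1, 0, 0, 0],
    [0, 1, 0, 0, 0],
    [0, 1, 0, 0, 0],
    [0, 1, 0, 0, 0],
    [0, 1, 0, 0, 0],
    [0, 1, 0, 0, 0],
    [0, 1, 0, 0, 0],
    [0, 1, 0, 0, 0],
    [0, 1, 0, 0, 0],
    [0, 1, 0, 0, 0],
    [0, 1, 0, 0, 0],
    [0, 1, 0, 0, 0],
    [0, 1, 0, 0, 0],
    [0, 0, 0, 0, 0],
    [0, 0, 0, 0, 0]
  ]
}}

```text
clock: 57.7
ee_pos: [0.4417, 0.1518, 0.1936]
orientation: [-0.299, 1.41, -0.071]
contact_force: [0.6, -1.3, 0.2]
gripper_width: 0.0427
```

```bash
python3 - <<'E'
from h import *
st()
import m2
im,d,c=cam("top"); P=full(im,d,c)
m=(im.max(2)<60)&(P[...,0]>.41)&(P[...,0]<.515)&(P[...,1]<-.35)&(P[...,1]>-.45); print('dark in red bin',m.sum(),P[m].mean(0))
E
```

```text
t 57.7 tcp [0.4417 0.1518 0.1936] jawyaw 12.8 down [ 0.16  -0.011 -0.987] F [ 0.6 -1.3  0.2] w 0.0427 q [-0.25  0.3  -0.32  2.16  0.34  0.59  0.97]
scene black 32 [0.441  0.1499] [0.441  0.1499 0.0181]
dark in red bin 54 [ 0.45094312 -0.39818961  0.02061548]
```

Call:
{"fn": "servo_tool", "kwargs": {
  "targets": [
    [0, 0, -0.6, -0.02, 0],
    [0, 0, -1, 0, 0],
    [0, 0, -1, 0, 0],
    [0, 0, -1, 0, 0],
    [0, 0, -1, 0, 0],
    [0, 0, -1, 0, 0],
    [0, 0, -0.6, 0, 0],
    [0, 0, 0, 0, 0],
    [0, 0, 0, 0, 0]
  ]
}}

```text
clock: 58.6
ee_pos: [0.443, 0.142, 0.067]
orientation: [-0.3, 1.407, -0.12]
contact_force: [0.6, 0.4, 0.1]
gripper_width: 0.0428
```

Call:
{"fn": "servo_tool", "kwargs": {
  "targets": [
    [-0.2, 0.36, 0, 0, 0],
    [0, 0, -0.5, 0, 0],
    [0, 0, -0.9, 0, 0],
    [0, 0, -0.4, 0, 0],
    [0, 0, 0, 0, 0],
    [0, 0, 0, 0, 0]
  ]
}}

```text
clock: 59.1
ee_pos: [0.4408, 0.1513, 0.0355]
orientation: [-0.265, 1.4, -0.09]
contact_force: [0.6, 0.6, -0.1]
gripper_width: 0.0427
```

Call:
{"fn": "servo_tool", "kwargs": {
  "targets": [
    [-0.08, -0.06, -0.4, 0, 0],
    [0, 0, -0.16, 0, 0],
    [0, 0, 0, 0, -1],
    [0, 0, 0, 0, -1],
    [0, 0, 0, 0, -1],
    [0, 0, 0, 0, -1],
    [0, 0, 0.5, 0, -1],
    [0, 0, 0.9, 0, -1],
    [0, 0, 1, 0, -1],
    [0, 0, 1, 0, -1],
    [0, 0, 1, 0, -1],
    [0, 0, 1, 0, -1],
    [0, -0.5, 0.3, 0, -1],
    [0, -1, 0, 0, -1],
    [0, -1, 0, 0, -1],
    [0, -1, 0, 0, -1],
    [0, -1, 0, 0, -1],
    [0, -1, 0, 0, -1],
    [0, -1, 0, 0, -1],
    [0, -1, 0, 0, -1]
  ]
}}

```text
clock: 60.77
ee_pos: [0.4379, 0.0008, 0.1549]
orientation: [-0.224, 1.395, -0.041]
contact_force: [0.1, -0.8, -0.0]
gripper_width: 0.0095
```

Call:
{"fn": "servo_tool", "kwargs": {
  "targets": [
    [0, -1, 0, 0, -1],
    [0, -1, 0, 0, -1],
    [0, -1, 0, 0, -1],
    [0, -1, 0, 0, -1],
    [0, -1, 0, 0, -1],
    [0, -1, 0, 0, -1],
    [0, -1, 0, 0, -1],
    [0, -1, 0, 0, -1],
    [0, -1, 0, 0, -1],
    [0, -1, 0, 0, -1],
    [0, -1, 0, 0, -1],
    [0, -1, 0, 0, -1],
    [0, -1, 0, 0, -1],
    [0, -1, 0, 0, -1],
    [0, -1, 0, 0, -1],
    [0, -1, 0, 0, -1],
    [0, -1, 0, 0, -1],
    [0, -1, 0, 0, -1],
    [0, -1, 0, 0, -1],
    [0, 0, 0, 0, -1]
  ]
}}

```text
clock: 62.43
ee_pos: [0.4325, -0.3992, 0.1616]
orientation: [-0.182, 1.391, 0.001]
contact_force: [-1.4, -0.3, -0.3]
gripper_width: 0.0094
```

Call:
{"fn": "servo_tool", "kwargs": {
  "targets": [
    [0.6, 0, -0.4, 0, -1],
    [0.5, 0, -0.9, 0, -1],
    [0, 0, -1, 0, -1],
    [0, 0, -0.9, 0, -1],
    [0, 0, 0, 0, -1],
    [0, 0, 0, 0, 0],
    [0, 0, 0, 0, 0],
    [0, 0, 0, 0, 0],
    [0, 0, 0.5, 0, 0],
    [0, 0, 0.9, 0, 0],
    [0, 0, 1, 0, 0],
    [0, 0, 1, 0, 0],
    [-0.3, 0.3, 0.8, 0, 0],
    [-0.6, 0.8, 0, 0, 0],
    [-0.6, 1, 0, 0, 0],
    [-0.3, 1, 0, 0, 0],
    [0, 1, 0, 0, 0],
    [0, 1, 0, 0, 0],
    [0, 1, 0, 0, 0],
    [0, 0, 0, 0, 0]
  ]
}}

```text
clock: 64.1
ee_pos: [0.4232, -0.2712, 0.2026]
orientation: [-0.244, 1.376, -0.059]
contact_force: [1.0, -0.4, 0.6]
gripper_width: 0.0427
```

```bash
python3 seat.py; python3 - <<'E'
from h import *
st()
im,d,c=cam("top"); s=cam("scene")[0]
cv2.imwrite("pics/c1.png",np.vstack([cv2.resize(im[115:270,80:440,::-1],(790,340),interpolation=cv2.INTER_CUBIC),cv2.resize(s[80:320,80:400,::-1],(330,248))[:,:].copy() if 0 else cv2.copyMakeBorder(cv2.resize(s[90:320,90:400,::-1],(345,256)),0,0,0,445,cv2.BORDER_CONSTANT)]))
E
```

```text
top 32 plane.1 [0.5987 0.3095 0.1   ] top [0.6001 0.3106 0.1015] 22 zmax 0.106 x 0.5907 0.6085
top 29 plane.1 [ 0.5874 -0.2001  0.1   ] top [ 0.5883 -0.2     0.1012] 26 zmax 0.1052 x 0.5788 0.5963
top 28 plane.1 [0.5607 0.0532 0.1   ] top [0.5614 0.0532 0.1023] 25 zmax 0.1062 x 0.5522 0.5718
scene 23 plane.1 [0.5979 0.3118 0.1   ] top [0.5984 0.3108 0.1025] 20 zmax 0.1062 x 0.5902 0.6071
scene 25 plane.1 [0.5592 0.0536 0.1   ] top [0.5602 0.0523 0.1027] 25 zmax 0.1068 x 0.5505 0.5698
scene 33 plane.1 [ 0.5867 -0.2     0.1   ] top [ 0.588  -0.2003  0.1033] 30 zmax 0.1079 x 0.578 0.5968
t 64.2 tcp [ 0.4233 -0.2742  0.2025] jawyaw 10.2 down [ 0.194 -0.012 -0.981] F [ 0.6 -1.5 -0.2] w 0.0425 q [ 1.07  0.4  -0.71  2.06  0.32  0.61  1.93]
```

View pics/c1.png

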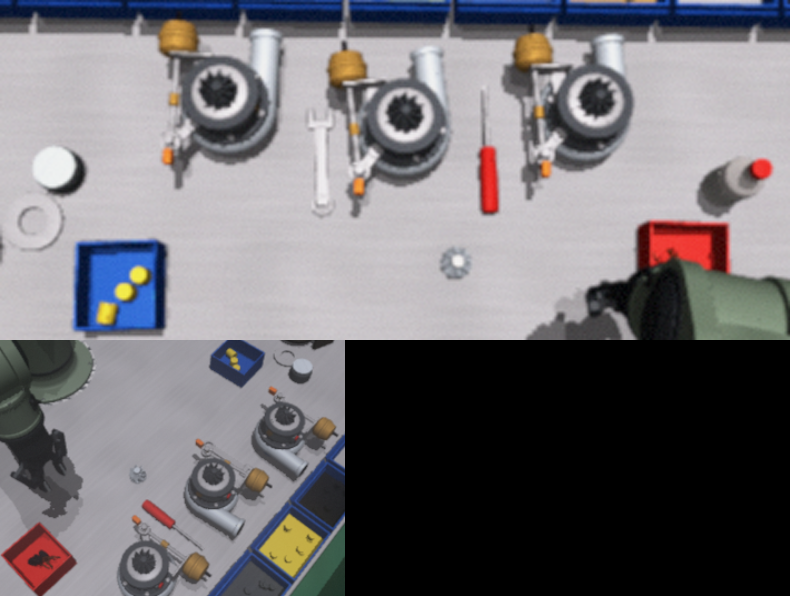

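The final picture shows three caps in the blue bin (about (125,290)) and the black-gripped clips in the red bin (scene part, (42,560)). The bench is clear of clips, three orange grips sit at the pins, and the other items are in place.

```bash
python3 - <<'E'
from h import *
im,d,c=cam("scene"); P=full(im,d,c)
m=(im.max(2)<70)&(P[...,0]>.41)&(P[...,0]<.515)&(P[...,1]<-.35)&(P[...,1]>-.45); print('dark in red bin',m.sum(),'zmax',P[m][:,2].max())
print(manip.job_done())
E
```

```text
dark in red bin 133 zmax 0.04710759875832626
the job is handed in; nothing more can be done
None
```

The job is handed in at about 64 s of the 210 s. All three new clips are pushed onto their pins, the three yellow caps are in the blue bin, and the three old clips are in the red bin.

- **Clips:** each grip stands level at the right height and about 24 mm from its pin, as it should when seated, within 2 mm. Clips 2 and 3 went in with a small resistance, then a hard stop at 32 to 37 N.
- **Clip 1:** this one is less certain than the other two. After the first push it came back about 8 mm without resistance, so it had probably pulled out again. The second push had the same force pattern as the other two, and its grip sits at the same distance from its rod band as theirs.
- **Forces:** the wrist reading peaked at about 53 N along x and 45 N upward, in clip 1's first push. The second push reached 46 N. This was through the held clip, below the 120 N wrist limit.
- **Bins and bench:** the final pictures show three caps in the blue bin. Dark grips lie below the red bin's rim, and old clips 1 and 2 were confirmed there only by dark pixels and the last small view. No clips are left on the bench, and the other things visible in the final pictures look undisturbed.
- **Tool tilt:** the tool drifted to about 11° off vertical by the end. This did not affect the grasps.

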